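# Change over the magnetic holding plate

### The job

The ground steel keys on the magnetic holding plate are finished. First turn the plate's selector to its blue mark (demagnetise) to release them, then lay every key down, centred over its black outline, in a free place of the rack row that matches its length. When the plate is clear, lay the dark steel blank flat in the middle of it, lengthways along the plate, and turn the selector to its yellow mark (light hold); leave the finished key that is already in the rack and the bench tools where they are, and never pull a key off the plate while the selector is on yellow or red.

Things in the scene. Friction and masses are not known exactly. Their poses are not given: they have to be found in the camera images.
- key_s1_mid (a point): Bright square-ended steel key bar, 60 mm long, 22 mm wide, 14 mm high, 0.15 kg; point at its very centre (7 mm above its underside). x: along its length, z: up. It lies at first on the holding plate, roughly across it (along the plate's x). May be absent (None).
- key_s2_mid (a point): Bright square-ended steel key bar, 60 mm long, 22 mm wide, 14 mm high, 0.15 kg; point at its very centre (7 mm above its underside). x: along its length, z: up. It lies at first on the holding plate, roughly across it (along the plate's x). May be absent (None).
- key_m1_mid (a point): Bright square-ended steel key bar, 95 mm long, 22 mm wide, 14 mm high, 0.23 kg; point at its very centre (7 mm above its underside). x: along its length, z: up. It lies at first on the holding plate, roughly across it (along the plate's x). May be absent (None).
- key_m2_mid (a point): Bright square-ended steel key bar, 95 mm long, 22 mm wide, 14 mm high, 0.23 kg; point at its very centre (7 mm above its underside). x: along its length, z: up. It lies at first on the holding plate, roughly across it (along the plate's x). May be absent (None).
- key_l1_mid (a point): Bright square-ended steel key bar, 130 mm long, 22 mm wide, 14 mm high, 0.31 kg; point at its very centre (7 mm above its underside). x: along its length, z: up. It lies at first on the holding plate, roughly across it (along the plate's x). May be absent (None).
- done0_mid (a point): A finished 130 mm key like the others, already lying in the long row at nest_long0: it stays there. Exactly one of done0 and done1 is present, the other is absent (None). Point at its centre, x along its length.
- done1_mid (a point): A finished 130 mm key like the others, already lying in the long row at nest_long1: it stays there. Exactly one of done0 and done1 is present, the other is absent (None). Point at its centre, x along its length.
- blank_mid (a point): Dark steel blank, a rectangular block 100 mm long (x), 46 mm wide (y), 20 mm high (z), 0.7 kg, lying on the bench; point at its centre (10 mm above its underside).
- plate_mid (a point): Magnetic holding plate, fixed: grey block, dark steel top striped with brass lines, 350 mm long (its y), 170 mm wide (x), 70 mm high. Point at the middle of its top face, 70 mm above the bench; z up. Stop rails 8 mm wide stand 8 mm above the top face along its +x edge and +y end, outside the 350 x 170 face. The magnetism itself is not simulated.
- selector_grip (a point): Selector knob on the flat top of the grey control box (130 x 110 mm, 90 mm high, fixed): upright grip bar 50 mm long (x), 14 mm wide (y), 30 mm high, on a round skirt 54 mm across, 6 mm high. Point on the turning axis half-way up the bar: 15 mm under its top, 112 mm above the bench. x runs along the bar to its pointer end (white line and nose) and turns with the knob; z up.
- selector (a joint): Selector angle, rad, growing clockwise from above. Four click stops, coloured dashes at the pointer: 0 = blue (demagnetise, releases), 0.698 = white (off), 1.396 = yellow (light hold), 2.094 = red (full hold). A spring draws it into the nearest one when let go; passing between takes about 0.13 N m; end stops 0.04 beyond blue and red. Starts on yellow or red.
- rack: Rack, fixed: plywood board 300 (x) x 180 (y) x 8 mm, three rows of two places 58 mm apart, each a pair of white notched saddles over a black silhouette of its key. Keys rest on the saddles 26 mm above the bench. Notches 28 mm wide at the bottom, flaring to 36; cheeks 11 mm high; saddles 8 mm thick, free space between the two of a place. Origin: underside centre.
- nest_short0 (a point): Place 1 of 2 of the short row of the rack, for 60 mm keys: point where the centre of a key lying in it comes, 33 mm above the bench. x: along the key, y: across, towards the next row, z up. Its saddles are centred 20 mm either side of the point along x.
- nest_short1 (a point): Place 2 of 2 of the short row of the rack, for 60 mm keys: point where the centre of a key lying in it comes, 33 mm above the bench. x: along the key, y: across, towards the next row, z up. Its saddles are centred 20 mm either side of the point along x.
- nest_medium0 (a point): Place 1 of 2 of the medium row of the rack, for 95 mm keys: point where the centre of a key lying in it comes, 33 mm above the bench. x: along the key, y: across, towards the next row, z up. Its saddles are centred 34 mm either side of the point along x.
- nest_medium1 (a point): Place 2 of 2 of the medium row of the rack, for 95 mm keys: point where the centre of a key lying in it comes, 33 mm above the bench. x: along the key, y: across, towards the next row, z up. Its saddles are centred 34 mm either side of the point along x.
- nest_long0 (a point): Place 1 of 2 of the long row of the rack, for 130 mm keys: point where the centre of a key lying in it comes, 33 mm above the bench. x: along the key, y: across, towards the next row, z up. Its saddles are centred 48 mm either side of the point along x.
- nest_long1 (a point): Place 2 of 2 of the long row of the rack, for 130 mm keys: point where the centre of a key lying in it comes, 33 mm above the bench. x: along the key, y: across, towards the next row, z up. Its saddles are centred 48 mm either side of the point along x.
- mallet: Bystander, to be left where it lies: green mallet, 200 mm long, 85 mm wide head, 60 mm high. Origin at the middle of its underside.
- caliper: Bystander, to be left where it lies: steel caliper, 220 mm long, 8 mm high. Origin at the middle of its underside.
- oil_can: Bystander, to be left where it lies: upright oil bottle with red cap, 60 mm in diameter, 140 mm high. Origin at the middle of its underside.
- steel_square: Bystander, to be left where it lies: steel square, legs 150 and 125 mm, 14 mm high. Origin at the middle of its underside.

How it is judged (in metres and radians):
On the way, in this order (a step that is already met when the one before it is completed fails the run):
1. the selector is turned to blue (demagnetise) (value of joint selector below 0.13 rad), for 0.2 s.
2. with the plate released (selector on blue or white) every key lies in a place of the row of its length (((distance between key_s1_mid and nest_short0 below 0.016 m and angle between the x axis of key_s1_mid and the x axis of nest_short0, either way round below 0.12 rad) or (distance between key_s1_mid and nest_short1 below 0.016 m and angle between the x axis of key_s1_mid and the x axis of nest_short1, either way round below 0.12 rad)) and ((distance between key_s2_mid and nest_short0 below 0.016 m and angle between the x axis of key_s2_mid and the x axis of nest_short0, either way round below 0.12 rad) or (distance between key_s2_mid and nest_short1 below 0.016 m and angle between the x axis of key_s2_mid and the x axis of nest_short1, either way round below 0.12 rad)) and ((distance between key_m1_mid and nest_medium0 below 0.016 m and angle between the x axis of key_m1_mid and the x axis of nest_medium0, either way round below 0.12 rad) or (distance between key_m1_mid and nest_medium1 below 0.016 m and angle between the x axis of key_m1_mid and the x axis of nest_medium1, either way round below 0.12 rad)) and ((distance between key_m2_mid and nest_medium0 below 0.016 m and angle between the x axis of key_m2_mid and the x axis of nest_medium0, either way round below 0.12 rad) or (distance between key_m2_mid and nest_medium1 below 0.016 m and angle between the x axis of key_m2_mid and the x axis of nest_medium1, either way round below 0.12 rad)) and ((distance between key_l1_mid and nest_long0 below 0.016 m and angle between the x axis of key_l1_mid and the x axis of nest_long0, either way round below 0.12 rad) or (distance between key_l1_mid and nest_long1 below 0.016 m and angle between the x axis of key_l1_mid and the x axis of nest_long1, either way round below 0.12 rad)) and value of joint selector below 1.05 rad), for 0.3 s.
3. the blank lies in the middle of the released plate (distance between blank_mid and plate_mid below 0.032 m and angle between the x axis of blank_mid and the y axis of plate_mid, either way round below 0.2 rad and angle between blank_mid's own z axis and vertical below 0.06 rad and value of joint selector below 1.05 rad), for 0.3 s.
At the end, for the whole second after the job is handed in: Each key lies in a nest of its length's row (centre within 16 mm of the nest point, along it within 0.12 rad); the blank lies flat on the plate, centre within 30 mm of its middle, lengthways within 0.2 rad; the selector stands on yellow (within 0.13 rad) (((distance between key_s1_mid and nest_short0 below 0.016 m and angle between the x axis of key_s1_mid and the x axis of nest_short0, either way round below 0.12 rad) or (distance between key_s1_mid and nest_short1 below 0.016 m and angle between the x axis of key_s1_mid and the x axis of nest_short1, either way round below 0.12 rad)) and ((distance between key_s2_mid and nest_short0 below 0.016 m and angle between the x axis of key_s2_mid and the x axis of nest_short0, either way round below 0.12 rad) or (distance between key_s2_mid and nest_short1 below 0.016 m and angle between the x axis of key_s2_mid and the x axis of nest_short1, either way round below 0.12 rad)) and ((distance between key_m1_mid and nest_medium0 below 0.016 m and angle between the x axis of key_m1_mid and the x axis of nest_medium0, either way round below 0.12 rad) or (distance between key_m1_mid and nest_medium1 below 0.016 m and angle between the x axis of key_m1_mid and the x axis of nest_medium1, either way round below 0.12 rad)) and ((distance between key_m2_mid and nest_medium0 below 0.016 m and angle between the x axis of key_m2_mid and the x axis of nest_medium0, either way round below 0.12 rad) or (distance between key_m2_mid and nest_medium1 below 0.016 m and angle between the x axis of key_m2_mid and the x axis of nest_medium1, either way round below 0.12 rad)) and ((distance between key_l1_mid and nest_long0 below 0.016 m and angle between the x axis of key_l1_mid and the x axis of nest_long0, either way round below 0.12 rad) or (distance between key_l1_mid and nest_long1 below 0.016 m and angle between the x axis of key_l1_mid and the x axis of nest_long1, either way round below 0.12 rad)) and distance between blank_mid and plate_mid below 0.032 m and angle between the x axis of blank_mid and the y axis of plate_mid, either way round below 0.2 rad and angle between blank_mid's own z axis and vertical below 0.06 rad and value of joint selector between 1.266 and 1.526 rad); the robot touches nothing.
It fails at once if a key is lifted off the plate while the selector stands on yellow or red (value of joint selector above 1.05 rad and height (world z) of any of key_s1_mid, key_s2_mid, key_m1_mid, key_m2_mid, key_l1_mid above 0.13 m).
It fails at once if a bystander is pushed more than 30 mm away (distance of any of mallet, caliper, oil_can, steel_square from where it was at the start of the episode above 0.03 m).
It fails at once if the finished key already in the rack is moved more than 20 mm (distance of any of done0_mid, done1_mid from where it was at the start of the episode above 0.02 m).
Of key_s1, key_s2, key_m1, key_m2, key_l1 only 3 to 5 are there at a start; the rules pass over those that are not, and their reading is None.
Of done0, done1 only 1 to 1 are there at a start; the rules pass over those that are not, and their reading is None.
At some moment in a run one of key_s1, key_s2 may be knocked a few centimetres aside while the robot is not near it.
Once in a run the grip may slacken for a moment while it holds something.
It also fails if it takes over 210 s, if anything falls off the work surface, if the arm or the gripper's body presses on something with over 40 N, if the wrist force passes 120 N, or if a joint passes its speed limit or range.

### The arm

A 6-joint arm with a two-finger parallel gripper is mounted at the origin on the work surface. World frame = base frame: x ahead of the robot, y to its left, z up, the work surface at z = 0. Lengths are in mm, angles in rad, forces in N, time in s.
With the tool pointing down it reaches from about 275 to 750 mm from the base axis. Payload 10.2 kg.
Tool frame: the origin (TCP) lies at the very end of the fingers, on their centre line; the grasp point (between the pads) lies ctrl.grip_depth behind it (ctrl.grip_depth is the distance from the TCP to the grasp point, in mm); z points along the fingers, y is the direction in which the jaws open and shut (so a half turn about z gives the same grasp; the last joint's range is limited). The gripper opens to 85 mm and grips with 20 to 120 N. Pads are 22 mm wide; open, the fingers measure 114 mm over their backs; the gripper's body (76 mm by 85 mm) begins 54 mm behind the grasp point. The pads swing forward as they close: fully open they stand 13 mm farther back than shut.
Start: joints at [-1.422, 0.313, 1.498, -0, 1.331, -0.223], TCP at [190.717, -489.14, 208.194] pointing down, gripper open.
Joint ranges: [-2.94, 2.94], [-0.97, 2.17], [0.19, 2.56], [-1.23, 4.37], [0.02, 3.11], [-2.88, 2.88]. Speed limits (rad/s): [2.39, 2.39, 3.01, 3.14, 3.14, 3.14].

### API

Orientations are given as a unit quaternion [w, x, y, z].
In Python, from rig import telemetry, eyes, ctrl, nets gives the robot as it stands. The module is installed in compiled form; this text tells all that it offers.
- The arm moves only by the tool drive_tool, never from a script. Its argument "series" is text: rows parted by semicolons, each of 7 numbers parted by spaces: the shift along the tool's x, y, z normalised to -1 to 1, where 1 is 0.12 m, then the turn, a rotation vector about the tool's x, y, z normalised to -1 to 1, where 1 is 0.5 rad, then the opening, from 0 (shut) to 1 (fully open). In form: tx ty tz wx wy wz hand; .... A call has 1 to 20 rows; each row is the pose to reach, as a shift and turn from the pose measured when the call began, along the tool's axes at that moment; what a row does not reach only later rows make up. A row lasts 1/10 s, in which the tool goes at most 50 mm and 8.59 degrees, less where a joint would pass 70% of its speed; a pose out of reach is approached as far as the arm can. A call with a number of a shift or a turn outside -1 to 1 is refused whole. A call with a gripper value outside its range is refused whole. The fingers move at their own pace and stop on an object; "newtons" is the grip in N (left out, the last holds). Time passes only in rows, so rows that repeat a pose let the fingers close. It gives the time, the measured TCP pose, the force and the opening at its end, in the units of the state.
- telemetry.sense(): the state, without advancing time (a new reading comes with each control period).
- eyes.capture(name): name is "side" or "top"; returns a dict with "frame" (384x512x3 uint8, red, green, blue), "fx", "fy", "cx", "cy" (pixels), "view" (4x4, takes a point from world to camera coordinates). Camera axes: x right, y up, looking along -z (the intrinsics and any distortion apply to the point x, -y, -z); pixel columns grow to the right and rows downward; lengths in mm; the calibration is good to about 2 mm. A picture is of the moment at which its call begins. There is no depth.
- ctrl.finish_job(): hands the job in, once; it reports no verdict.
Trained networks look in a picture, given as the dict that the camera call returned (one of the last four; its "shot" number tells which), for a name from the list of things; names that differ only in an ending like _2 or _b are one class to them, and where a whole thing is asked for, a point or a joint stands for the part that bears it (a point fixed in the world has none). Each returns a list of dicts, best first, with "confidence" (0 to 1); they miss things now and then, are a little off and sometimes report something else, mostly with a low value. They report only what shows in the picture. A call takes as long as a camera call.
- nets.spot_in(name, picture): "rect" ([left, top, right, bottom] in pixels, round what is visible of it).
The state is a dict: "time_s": time; "joints": joint angles; "dq": joint speeds; "tau": joint torques, N m; "eef_pos": TCP position; "ee_rot": TCP orientation; "force": force on the tool from outside, world axes, zero at the start; "wrist_torque": the same for the moment, N m; "grip_width": opening from 0.0 (shut) to 1.0 (fully open).
Only numpy, scipy, OpenCV 4.12 (cv2) and the standard library are available. Lean on these libraries where they do the work, as an engineer would, in place of code of your own. Each camera call takes 0.05 s, during which the arm holds its last target. There are 200 camera calls.

## Working session

There is one attempt and no reset: what is moved stays moved. The work goes in short steps, Python scripts to look and compute and a tool call to move; the robot and the scene stay as the last step left them, time stands still between calls to the robot, and variables do not carry over. Pictures are saved under pics/ and viewed, about 12 in all and at most 16, crops included, and the job is handed in when it is done.

Besides the shell and the picture viewer there is one more tool, called after "Request:" as a command line: name --argument value ..., lists and objects as JSON in quotes. drive_tool: Moves the arm, as the interface text tells. Scaled input: -1 to 1 covers 0.12 m each way for a shift and 0.5 rad each way for a turn. Its arguments: {"type":"object","properties":{"series":{"type":"string"},"newtons":{"type":"number"}},"required":["series"]}

```bash
mkdir -p pics
cat > h.py <<'E'
import numpy as np, cv2
from rig import telemetry, eyes, ctrl, nets
from scipy.spatial.transform import Rotation as R
def snap(n,f=None):
    p=eyes.capture(n)
    if f: cv2.imwrite('pics/'+f,cv2.cvtColor(p['frame'],cv2.COLOR_RGB2BGR))
    return p
def ray(p,u,v):
    V=np.array(p['view']);Rm,t=V[:3,:3],V[:3,3]
    d=np.array([(u-p['cx'])/p['fx'],-(v-p['cy'])/p['fy'],-1.])
    return -Rm.T@t, Rm.T@d
def at(p,u,v,z):
    c,d=ray(p,u,v); return c+d*(z-c[2])/d[2]
def proj(p,P):
    V=np.array(p['view']);q=V[:3,:3]@np.array(P,float)+V[:3,3]
    return p['cx']+p['fx']*q[0]/-q[2], p['cy']-p['fy']*q[1]/-q[2]
E
python3 - <<'E'
from h import *
s=telemetry.sense();print(s, ctrl.grip_depth)
for n in('top','side'):
    p=snap(n,n+'0.png');print(n,{k:p[k] for k in p if k not in('frame','view')});print(np.round(ray(p,p['cx'],p['cy']),2))
    for k in ['key_s1_mid','key_m1_mid','key_l1_mid','done0_mid','blank_mid','selector_grip','selector','rack','plate_mid','mallet','caliper','oil_can','steel_square']:
        try: print(k,[(np.round(d['rect']).tolist(),round(d['confidence'],2)) for d in nets.spot_in(k,p)][:5])
        except Exception as e: print(k,e)
E
```

```text
{'time_s': 0.0, 'joints': array([-1.42241805e+00,  3.13457605e-01,  1.49844912e+00, -3.27078971e-06,
        1.33100239e+00, -2.23403018e-01]), 'dq': array([-0.00076178,  0.00037656,  0.0009007 , -0.00202719, -0.00113411,
        0.00067335]), 'tau': array([ 5.86667793e-04, -4.12265754e+01, -2.59737736e+01, -1.51826798e-04,
        4.21664648e-03, -6.44958732e-06]), 'eef_pos': array([ 190.6618051 , -488.84232541,  207.62667564]), 'ee_rot': array([-6.57827072e-04,  9.82771745e-01,  1.84822251e-01,  2.30987721e-05]), 'force': array([-0.32120766, -0.08914835, -1.09139823]), 'wrist_torque': array([ 0.02614666,  0.04965553, -0.01302119]), 'grip_width': 1.0010276304123982} 18.700000000000003
top {'fx': 416.1172491476879, 'fy': 416.1172491476879, 'cx': 253.58832669679762, 'cy': 191.69419910945038, 'shot': 1}
[[ 3.28960e+02  3.57100e+01  1.43332e+03]
 [ 1.90000e-01 -1.00000e-02 -9.80000e-01]]
key_s1_mid []
key_m1_mid []
key_l1_mid [([287.0, 187.0, 397.0, 241.0], 0.66), ([412.0, 205.0, 447.0, 278.0], 0.61), ([361.0, 204.0, 367.0, 242.0], 0.52)]
done0_mid [([78.0, 196.0, 99.0, 259.0], 0.2)]
bl
[... 793 characters left out ...]
 7.70000e-01 -6.20000e-01]]
key_s1_mid [([243.0, 222.0, 264.0, 230.0], 0.61)]
key_m1_mid []
key_l1_mid [([234.0, 266.0, 280.0, 280.0], 0.96)]
done0_mid [([194.0, 156.0, 268.0, 183.0], 0.73)]
blank_mid [([221.0, 205.0, 249.0, 216.0], 0.65)]
selector_grip [([264.0, 182.0, 279.0, 200.0], 0.59)]
selector [([267.0, 183.0, 284.0, 200.0], 0.7)]
rack [([195.0, 153.0, 267.0, 182.0], 0.67), ([244.0, 223.0, 264.0, 230.0], 0.58)]
plate_mid [([220.0, 211.0, 305.0, 327.0], 0.57)]
mallet [([239.0, 335.0, 303.0, 380.0], 0.81)]
caliper [([197.0, 132.0, 236.0, 142.0], 0.59)]
oil_can [([311.0, 198.0, 330.0, 239.0], 0.74)]
steel_square [([192.0, 153.0, 269.0, 183.0], 0.58), ([282.0, 155.0, 314.0, 179.0], 0.53)]
```

```bash
python3 -c "
import cv2
for n in('top','side'):
    i=cv2.imread('pics/%s0.png'%n);cv2.imwrite('pics/%s0b.png'%n,cv2.resize(i,(800,600),interpolation=cv2.INTER_CUBIC))"
```

```text
(no output)
```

View pics/top0b.png

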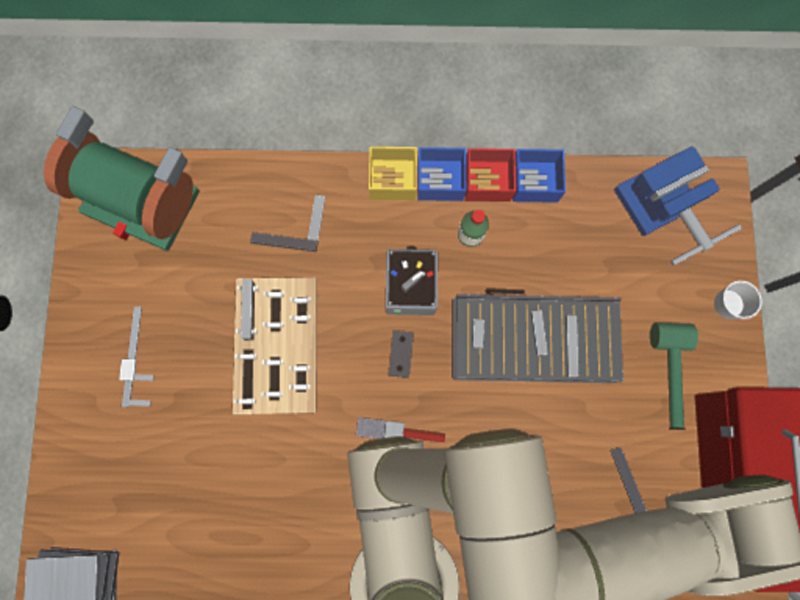

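View pics/side0b.png

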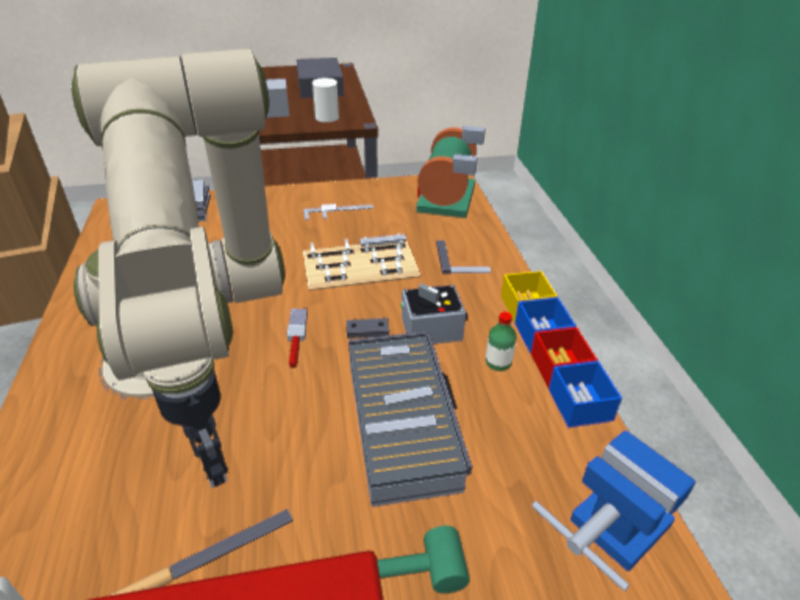

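Three keys are present (short, medium and long), and the selector points to red. In the 800 px top image the short key is at (479,334), the medium at (540,333) and the long at (573,345). The selector is at (412,281), the blank at (401,354), and the rack spans x 233–316, y 278–413 with the done key at its top left. The free long place is at about (247,378).

```bash
cat >> h.py <<'E'
def blob(p,roi,lo,hi,z,name=''):
    # bright/dark grey blobs in roi -> world centre and long axis angle at height z
    k=4;l,t,r,b=roi
    im=cv2.resize(p['frame'][t:b,l:r],None,fx=k,fy=k,interpolation=cv2.INTER_CUBIC)
    m=cv2.inRange(im,np.array(lo),np.array(hi))
    m=cv2.morphologyEx(m,cv2.MORPH_OPEN,np.ones((5,5)))
    out=[]
    for c in cv2.findContours(m,cv2.RETR_EXTERNAL,cv2.CHAIN_APPROX_NONE)[0]:
        if cv2.contourArea(c)<25*k*k: continue
        q=cv2.boxPoints(cv2.minAreaRect(c))
        W=np.array([at(p,(x+.5)/k+l-.5,(y+.5)/k+t-.5,z)[:2] for x,y in q])
        e1,e2=W[1]-W[0],W[2]-W[1]
        if np.hypot(*e1)<np.hypot(*e2): e1,e2=e2,e1
        out.append((W.mean(0).round(1).tolist(),round(float(np.degrees(np.arctan2(e1[1],e1[0]))%180),1),np.round([np.hypot(*e1),np.hypot(*e2)],1).tolist()))
        print(name,out[-1])
    return out
E
python3 - <<'E'
from h import *
p=snap('top')
f=p['frame']
print('key px',f[213,306],f[213,347],f[222,367],'done',f[200,157],'blank',f[220,250],f[227,256],'plate',f[220,325],'wood rack',f[220,165],'table',f[260,240],'silh',f[240,158])
print('bar',f[179,263],f[177,267],f[182,260])
blob(p,(286,185,402,246),(140,)*3,(255,)*3,84,'keys')
blob(p,(150,176,164,220),(100,)*3,(255,140,255),40,'done')
blob(p,(240,205,270,245),(0,)*3,(110,)*3,20,'blank')
blob(p,(286,180,402,250),(0,)*3,(105,)*3,70,'plate')
for n,q in dict(rackTL=(149,178),rackTR=(202,178),rackBR=(202,264),rackBL=(149,264)).items(): print(n,at(p,*q,8).round(1))
print('box',[at(p,*q,90).round(1) for q in((247,160),(280,160),(280,196),(247,196))])
def up(roi,k): return cv2.resize(f[roi[1]:roi[3],roi[0]:roi[2]],None,fx=k,fy=k,interpolation=cv2.INTER_CUBIC)
a=up((240,150,290,250),6);b=up((143,170,209,270),6)
cv2.imwrite('pics/c1.png',cv2.cvtColor(np.hstack([a,b]),cv2.COLOR_RGB2BGR))
E
```

```text
key px [170 173 175] [171 174 175] [169 171 174] done [172 173 175] blank [113  89  73] [98 92 93] plate [102 102 104] wood rack [227 199 155] table [170 121  81] silh [65 55 48]
bar [149 151 149] [212 213 209] [141 144 144]
keys ([518.0, -149.0], 179.2, [60.3, 22.2])
keys ([494.5, -345.5], 179.4, [128.2, 22.9])
keys ([521.1, -277.4], 5.9, [94.9, 23.0])
blank ([479.3, 12.9], 174.9, [99.5, 45.2])
plate ([490.3, -141.5], 179.3, [120.0, 17.5])
plate ([548.2, -291.8], 179.3, [79.3, 17.9])
plate ([571.0, -142.0], 179.3, [38.1, 15.0])
plate ([518.9, -274.8], 89.5, [369.0, 194.7])
rackTL [644.9 389.2   8. ]
rackTR [647.5 204.    8. ]
rackBR [350.6 193.7   8. ]
rackBL [348.6 371.9   8. ]
box [array([692.7,  46.6,  90. ]), array([694.3, -63.5,  90. ]), array([572.2, -63.4,  90. ]), array([570.8,  44.9,  90. ])]
```

View pics/c1.png

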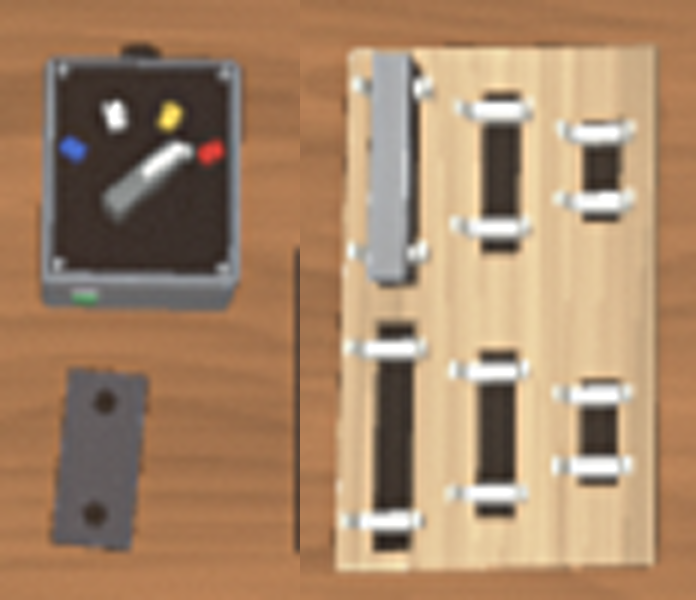

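The bar points at red and the dashes run blue, white, yellow, red from left to right. The free places are the near long one (crop centre about (394,437)) and all of the medium and short ones. I'll refine the rack and knob measurements, then move.

```bash
cat >> h.py <<'E'
def go(x,y,z,yaw):
    # what remains to target: world deltas as tool-frame scaled values
    s=telemetry.sense();P=s['eef_pos'];M=R.from_quat(np.roll(s['ee_rot'],-1)).as_matrix()
    cy=np.degrees(np.arctan2(M[1,0],M[0,0]))
    d=M.T@(np.array([x,y,z])-P)
    a=np.radians(yaw);T=np.array([[np.cos(a),np.sin(a),0],[np.sin(a),-np.cos(a),0],[0,0,-1]])
    w=R.from_matrix(M.T@T).as_rotvec()
    print('t',round(s['time_s'],2),'pos',P.round(1),'yaw',round(cy,1),'grip',round(s['grip_width'],3),'F',s['force'].round(1),'-> shift',(d/120).round(3),'turn',(w/.5).round(3))
E
python3 - <<'E'
from h import *
p=snap('top')
f=p['frame']
blob(p,(140,170,212,272),(190,150,100),(255,)*3,8,'board')
blob(p,(250,165,278,192),(110,)*3,(255,)*3,127,'bar')
C=lambda x,y:((x-300+.5)/6+143-.5,(y+.5)/6+170-.5)
D=lambda x,y:((x+.5)/6+240-.5,(y+.5)/6+150-.5)
for n,(a,b) in dict(long1=((396,323),(393,550)),medB=((498,351),(496,517)),medT=((502,92),(501,252)),shB=((600,380),(600,485)),shT=((602,122),(602,220))).items():
    A,B=at(p,*C(*a),8),at(p,*C(*b),8); d=A-B
    print(n,((A+B)/2).round(1),np.hypot(*d[:2]).round(1),np.degrees(np.arctan2(d[1],d[0])).round(1))
A,B=at(p,*D(112,208),127),at(p,*D(188,146),127);d=B-A;print('barpts',A,B,(A+B)/2,np.hypot(*d[:2]),np.degrees(np.arctan2(d[1],d[0])))
for n,q in dict(blue=(74,150),white=(115,115),yellow=(170,116),red=(210,152)).items(): print(n,at(p,*D(*q),91).round(1))
go(627,-8,200,0)
E
```

```text
board ([497.5, 291.8], 2.0, [302.2, 185.2])
bar ([622.2, -10.1], 129.8, [54.0, 13.7])
long1 [422.  344.5   8. ] 128.0 2.3
medB [423.9 286.6   8. ] 93.7 2.0
medT [574.6 291.    8. ] 93.9 2.3
shB [425.3 228.3   8. ] 59.3 2.2
shT [575.8 233.    8. ] 57.6 2.2
barpts [602.88673416   9.09943951 127.        ] [637.48011956 -31.42452142 127.        ] [620.18342686 -11.16254095 127.        ] 53.281269903924404 -49.51418456698337
blue [642.8  29.6  91. ]
white [663.    7.2  91. ]
yellow [662.9 -23.2  91. ]
red [642.8 -45.4  91. ]
t 1.5 pos [ 190.7 -489.2  208.2] yaw 21.3 grip 1.005 F [ 0.6 -0.9  0.5] -> shift [ 4.844 -2.415  0.068] turn [-0.     0.     0.744]
```

Request:
drive_tool --series "1 -0.5 0 0 0 0.744 1; 1 -0.5 0 0 0 0.744 1; 1 -0.5 0 0 0 0.744 1; 1 -0.5 0 0 0 0.744 1; 1 -0.5 0 0 0 0.744 1"

```text
time_s: 2.0
eef_pos: [281.0, -389.5, 208.4]
ee_rot: [0.0, 1.0, 0.001, -0.0]
force: [-0.5, 0.0, -0.4]
grip_width: 1.003
```

Request:
drive_tool --series "0.71 -0.8 0 0 0 0 1; 0.71 -0.8 0 0 0 0 1; 0.71 -0.8 0 0 0 0 1; 0.71 -0.8 0 0 0 0 1; 0.71 -0.8 0 0 0 0 1"

```text
time_s: 2.5
eef_pos: [365.7, -294.2, 208.3]
ee_rot: [0.0, 1.0, 0.001, -0.0]
force: [-0.2, -0.7, -0.5]
grip_width: 1.002
```

Request:
drive_tool --series "0.71 -0.8 0 0 0 0 1; 0.71 -0.8 0 0 0 0 1; 0.71 -0.8 0 0 0 0 1; 0.71 -0.8 0 0 0 0 1; 0.71 -0.8 0 0 0 0 1"

```text
time_s: 3.0
eef_pos: [450.2, -199.3, 208.0]
ee_rot: [0.001, 1.0, 0.001, -0.0]
force: [-0.7, -0.1, 0.0]
grip_width: 1.0
```

Request:
drive_tool --series "0.71 -0.8 0 0 0 0 1; 0.71 -0.8 0 0 0 0 1; 0.71 -0.8 0 0 0 0 1; 0.71 -0.8 0 0 0 0 1; 0.71 -0.8 0 0 0 0 1"

```text
time_s: 3.5
eef_pos: [534.8, -104.7, 207.5]
ee_rot: [0.001, 1.0, 0.0, -0.001]
force: [-1.1, -0.8, -0.0]
grip_width: 0.998
```

Request:
drive_tool --series "0.71 -0.8 0 0 0 0.95 0.6; 0.71 -0.8 0 0 0 0.95 0.6; 0.71 -0.8 0 0 0 0.95 0.6; 0.71 -0.8 0 0 0 0.95 0.6; 0.71 -0.8 0 0 0 0.95 0.6; 0.71 -0.8 0 0 0 0.95 0.6"

```text
time_s: 4.1
eef_pos: [619.5, -10.6, 207.3]
ee_rot: [0.001, 0.972, -0.235, -0.001]
force: [-0.7, -0.4, 0.3]
grip_width: 0.6
```

Request:
drive_tool --series "0 0 0 0 0 0.95 0.6; 0 0 0 0 0 0.95 0.6; 0 0 0 0 0 0.95 0.6; 0 0 0 0 0 0.95 0.6; 0 0 0 0 0 0.95 0.6"

```text
time_s: 4.6
eef_pos: [619.2, -11.5, 207.6]
ee_rot: [0.001, 0.89, -0.457, -0.0]
force: [0.6, 0.4, 0.4]
grip_width: 0.596
```

```bash
python3 -c "
from h import *
go(621,-8,102,-55)"
```

```text
t 4.6 pos [619.2 -11.5 207.6] yaw -54.3 grip 0.596 F [0.6 0.4 0.4] -> shift [-0.016 -0.031  0.88 ] turn [ 0.004 -0.001  0.024]
```

Request:
drive_tool --series "-0.016 -0.031 0.4 0.004 0 0.02 0.6; -0.016 -0.031 0.8 0.004 0 0.02 0.6; -0.016 -0.031 0.88 0.004 0 0.02 0.6; -0.016 -0.031 0.88 0.004 0 0.02 0.6; -0.016 -0.031 0.88 0.004 0 0.02 0; -0.016 -0.031 0.88 0.004 0 0.02 0; -0.016 -0.031 0.88 0.004 0 0.02 0; -0.016 -0.031 0.88 0.004 0 0.02 0; -0.016 -0.031 0.88 0.004 0 0.02 0; -0.016 -0.031 0.88 0.004 0 0.02 0; -0.016 -0.031 0.88 0.004 0 0.02 0; -0.016 -0.031 0.88 0.004 0 0.02 0" --newtons 30

```text
time_s: 5.8
eef_pos: [621.9, -8.3, 104.0]
ee_rot: [-0.0, 0.887, -0.461, 0.002]
force: [-1.5, -1.4, 6.6]
grip_width: -0.002
```

```bash
python3 -c "
from h import *
go(621,-8,102,65)
s=snap('side');f=s['frame'];print(telemetry.sense()['wrist_torque'])
cv2.imwrite('pics/sel1.png',cv2.cvtColor(cv2.resize(f[150:230,220:320],None,fx=6,fy=6,interpolation=cv2.INTER_CUBIC),cv2.COLOR_RGB2BGR))"
```

```text
t 5.8 pos [621.9  -8.3 104. ] yaw -54.9 grip -0.002 F [-1.5 -1.4  6.6] -> shift [-0.006  0.004  0.016] turn [ 4.000e-03 -8.000e-03 -4.185e+00]
[-0.17650601  0.24794439  0.01745831]
```

View pics/sel1.png

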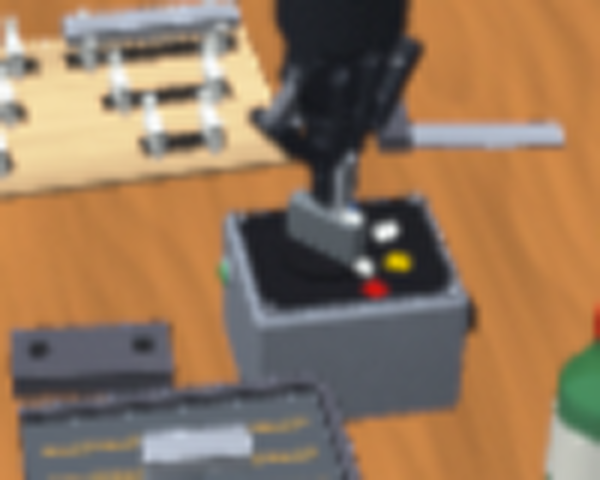

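The gripper shut fully (width 0) with the tip at z 104. In the crop, the fingers meet the bar at about (330,205) and seem to sit behind it. I'll compare projections.

```bash
python3 -c "
from h import *
s=snap('side');f=s['frame']
P=telemetry.sense()['eef_pos'];im=cv2.resize(f[150:230,220:320],None,fx=6,fy=6,interpolation=cv2.INTER_CUBIC)
C=lambda q:((q[0]-220+.5)*6-.5,(q[1]-150+.5)*6-.5)
for n,q in dict(tcp=P,knobtop=(621,-8,127),knobbase=(621,-8,97),red=(642.8,-45.4,91),yellow=(662.9,-23.2,91),c1=(692,47,90),c2=(570.8,45,90),c3=(572,-63.4,90),c4=(694,-63.5,90)).items(): print(n,np.round(C(proj(s,q))))
t=snap('top')['frame'];cv2.imwrite('pics/t1.png',cv2.cvtColor(cv2.resize(t[140:210,230:300],None,fx=8,fy=8,interpolation=cv2.INTER_CUBIC),cv2.COLOR_RGB2BGR))
"
```

```text
tcp [335. 236.]
knobtop [335. 205.]
knobbase [333. 245.]
red [382. 288.]
yellow [406. 261.]
c1 [424. 188.]
c2 [234. 210.]
c3 [271. 322.]
c4 [475. 299.]
```

View pics/t1.png

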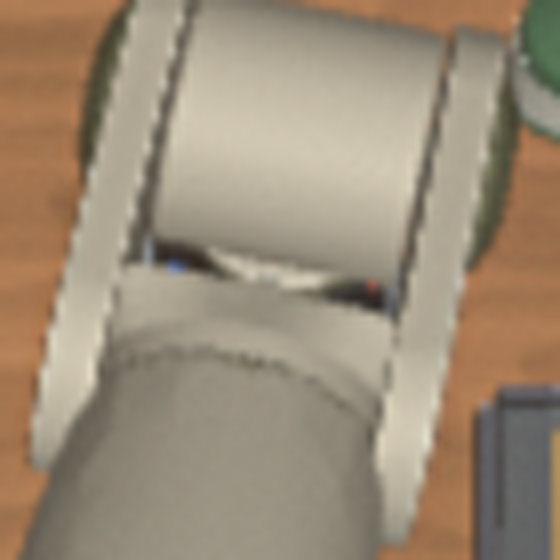

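The picture and the zero width disagree: the bar should be between the pads. I'll reopen the gripper and look closely.

Request:
drive_tool --series "0 0 0 0 0 0 0.6; 0 0 0 0 0 0 0.6; 0 0 0 0 0 0 0.6; 0 0 0 0 0 0 0.6; 0 0 0 0 0 0 0.6"

```text
time_s: 6.45
eef_pos: [621.8, -8.3, 103.8]
ee_rot: [-0.0, 0.887, -0.461, 0.002]
force: [1.3, 0.1, -0.4]
grip_width: 0.6
```

```bash
python3 -c "
from h import *
s=snap('side');f=s['frame'];go(621,-8,102,-55)
cv2.imwrite('pics/sel2.png',cv2.cvtColor(cv2.resize(f[155:205,245:305],None,fx=12,fy=12,interpolation=cv2.INTER_CUBIC),cv2.COLOR_RGB2BGR))"
```

```text
t 6.5 pos [621.8  -8.3 103.8] yaw -54.9 grip 0.599 F [0.1 0.1 0.6] -> shift [-0.006  0.004  0.015] turn [-0.003 -0.006  0.004]
```

View pics/sel2.png

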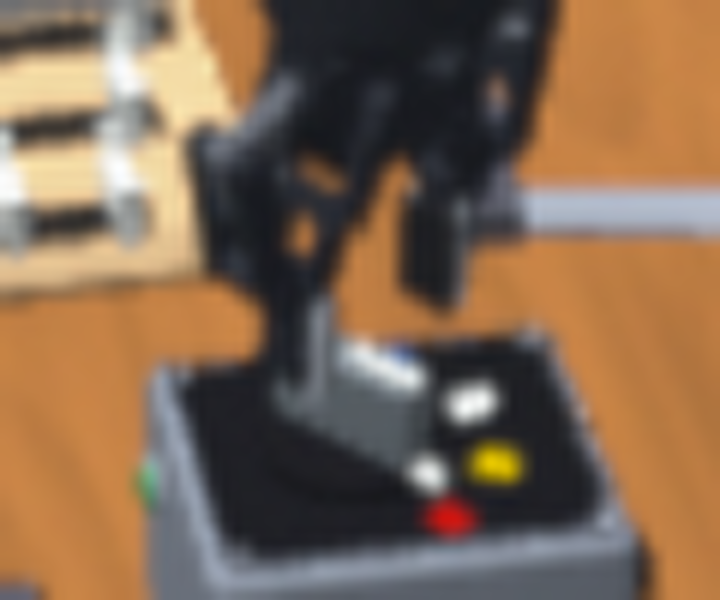

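The fingers straddle the bar, but their tips look about 20 mm higher than the reported TCP, at roughly bar-top height (crop (290,395) and (440,300)). That fits the shut fingers having stood on the bar top with 6.6 N. I'll lower in small guarded steps.

Request:
drive_tool --series "0 0 0.02 0 0 0 0.6; 0 0 0.04 0 0 0 0.6; 0 0 0.04 0 0 0 0.6"

```text
time_s: 6.8
eef_pos: [621.6, -8.2, 98.5]
ee_rot: [0.0, 0.887, -0.461, 0.001]
force: [-0.5, 0.4, 0.2]
grip_width: 0.599
```

Request:
drive_tool --series "0 0 0.02 0 0 0 0.6; 0 0 0.04 0 0 0 0.6; 0 0 0.04 0 0 0 0.6"

```text
time_s: 7.1
eef_pos: [621.4, -8.2, 93.2]
ee_rot: [0.0, 0.887, -0.461, 0.001]
force: [0.1, -0.2, -0.1]
grip_width: 0.6
```

Request:
drive_tool --series "0 0 0 0 0 0 0.3; 0 0 0 0 0 0 0.2; 0 0 0 0 0 0 0.1; 0 0 0 0 0 0 0.1; 0 0 0 0 0 0 0.1; 0 0 0 0 0 0 0.1" --newtons 30

```text
time_s: 7.7
eef_pos: [619.4, -8.9, 93.5]
ee_rot: [0.002, 0.887, -0.461, -0.001]
force: [-12.1, -3.8, 7.4]
grip_width: 0.148
```

```bash
python3 -c "
from h import *
s=snap('side');f=s['frame'];go(621,-8,102,-55)
cv2.imwrite('pics/sel3.png',cv2.cvtColor(cv2.resize(f[155:205,245:305],None,fx=12,fy=12,interpolation=cv2.INTER_CUBIC),cv2.COLOR_RGB2BGR))"
```

```text
t 7.75 pos [619.4  -8.9  93.5] yaw -54.9 grip 0.153 F [-13.1  -3.1   7.5] -> shift [ 0.002 -0.015 -0.071] turn [0.008 0.001 0.004]
```

View pics/sel3.png

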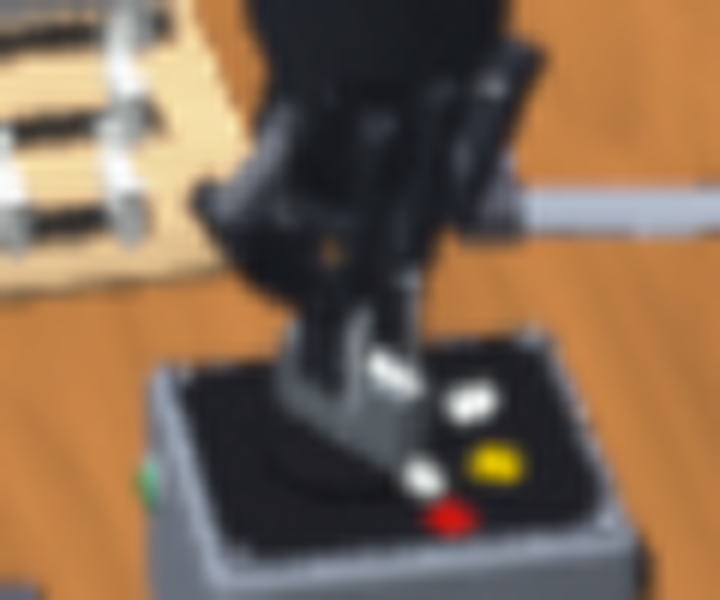

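The bar is now gripped (13 mm). The fingertips sit about 20 mm above the reported TCP, so I'll allow for that from here on. Next I turn counter-clockwise to blue.

Request:
drive_tool --series "0 0.01 0 0 0 -0.25 0.05; 0 0.01 0 0 0 -0.5 0.05; 0 0.01 0 0 0 -0.75 0.05; 0 0.01 0 0 0 -1 0.05; 0 0.01 0 0 0 -1 0.05" --newtons 60

```text
time_s: 8.25
eef_pos: [619.3, -8.6, 93.7]
ee_rot: [0.0, 0.974, -0.225, -0.001]
force: [4.2, 3.9, -1.7]
grip_width: 0.14
```

Request:
drive_tool --series "0 0 0 0 0 -0.25 0.05; 0 0 0 0 0 -0.5 0.05; 0 0 0 0 0 -0.75 0.05; 0 0 0 0 0 -1 0.05; 0 0 0 0 0 -1 0.05"

```text
time_s: 8.75
eef_pos: [619.5, -8.1, 93.7]
ee_rot: [-0.0, 1.0, 0.024, -0.0]
force: [1.0, 3.8, -0.9]
grip_width: 0.139
```

Request:
drive_tool --series "0 0 0 0 0 -0.25 0.05; 0 0 0 0 0 -0.5 0.05; 0 0 0 0 0 -0.75 0.05; 0 0 0 0 0 -1 0.05; 0 0 0 0 0 -1 0.05"

```text
time_s: 9.25
eef_pos: [619.3, -7.6, 93.7]
ee_rot: [-0.001, 0.963, 0.269, -0.0]
force: [-0.8, 3.1, 0.5]
grip_width: 0.144
```

Request:
drive_tool --series "0 0 0 0 0 -0.25 0.05; 0 0 0 0 0 -0.5 0.05; 0 0 0 0 0 -0.75 0.05; 0 0 0 0 0 -1 0.05; 0 0 0 0 0 -1 0.05"

```text
time_s: 9.75
eef_pos: [619.0, -7.3, 93.7]
ee_rot: [-0.001, 0.867, 0.498, -0.0]
force: [-2.3, 3.5, 1.3]
grip_width: 0.139
```

```bash
python3 -c "
from h import *
s=snap('side');f=s['frame'];go(621,-8,102,60);print(telemetry.sense()['wrist_torque'])
cv2.imwrite('pics/sel4.png',cv2.cvtColor(cv2.resize(f[155:205,245:305],None,fx=10,fy=10,interpolation=cv2.INTER_CUBIC),cv2.COLOR_RGB2BGR))"
```

```text
t 9.8 pos [619.   -7.2  93.6] yaw 59.5 grip 0.14 F [-2.7  3.8  1.2] -> shift [ 0.003  0.017 -0.07 ] turn [-0.004 -0.001 -0.016]
[ 0.66705639  0.40480196 -0.01248786]
```

View pics/sel4.png

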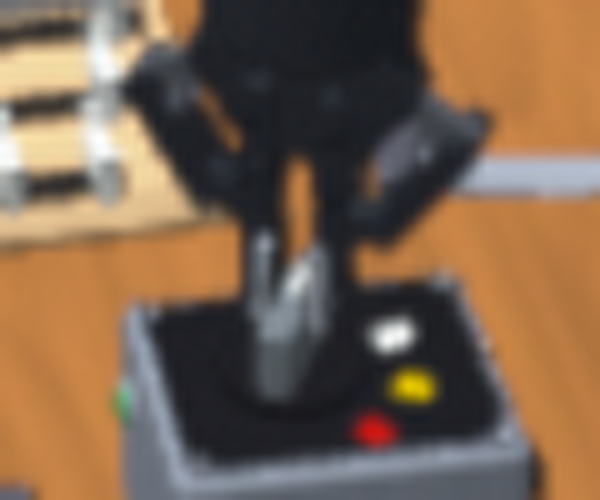

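Request:
drive_tool --series "0 0 0 0 0 0 0.5; 0 0 0 0 0 0 0.5; 0 0 0 0 0 0 0.5; 0 0 0 0 0 0 0.5; 0 0 -0.4 0 0 0 0.5; 0 0 -0.8 0 0 0 0.5; 0 0 -0.8 0 0 0 0.5"

```text
time_s: 10.5
eef_pos: [621.8, -8.0, 196.9]
ee_rot: [0.003, 0.868, 0.496, 0.004]
force: [0.6, 0.4, -0.8]
grip_width: 0.499
```

Request:
drive_tool --series "0 0 0 0 0 1 0.5; 0 0 0 0 0 1 0.5; 0 0 0 0 0 1 0.5; 0 0 0 0 0 1 0.5; 0 0 0 0 0 1 0.5"

```text
time_s: 11.0
eef_pos: [621.8, -8.1, 196.6]
ee_rot: [0.002, 0.964, 0.266, 0.005]
force: [-1.2, 0.5, 1.0]
grip_width: 0.499
```

Request:
drive_tool --series "0 0 0 0 0 1 0.5; 0 0 0 0 0 1 0.5; 0 0 0 0 0 1 0.5; 0 0 0 0 0 1 0.5; 0 0 0 0 0 1 0.5"

```text
time_s: 11.5
eef_pos: [621.8, -8.1, 196.3]
ee_rot: [0.001, 1.0, 0.019, 0.005]
force: [-0.0, -0.9, 0.4]
grip_width: 0.497
```

Request:
drive_tool --series "-0.4 1 0 0 0 0.07 0.5; -0.4 1 0 0 0 0.07 0.5; -0.4 1 0 0 0 0.07 0.5; -0.4 1 0 0 0 0.07 0.5; -0.4 1 0 0 0 0.07 0.5"

```text
time_s: 12.0
eef_pos: [578.5, -130.0, 196.0]
ee_rot: [0.001, 1.0, 0.002, 0.005]
force: [0.5, 0.6, 0.0]
grip_width: 0.498
```

Run:
```python
from h import *
go(518,-149,150,0)
p=snap('top');f=p['frame']
blob(p,(286,185,402,246),(140,)*3,(255,)*3,84,'keys')
blob(p,(250,165,278,192),(110,)*3,(255,)*3,127,'bar')
cv2.imwrite('pics/t2.png',cv2.cvtColor(cv2.resize(f[140:250,230:405],None,fx=4,fy=4,interpolation=cv2.INTER_CUBIC),cv2.COLOR_RGB2BGR))
```

```text
t 12.0 pos [ 578.5 -130.   196. ] yaw 0.2 grip 0.498 F [0.5 0.6 0. ] -> shift [-0.508  0.156  0.379] turn [ 0.003 -0.021  0.008]
keys ([494.5, -345.2], 179.4, [128.1, 22.0])
keys ([477.2, -130.6], 158.7, [156.9, 78.2])
keys ([521.1, -277.1], 5.8, [94.9, 22.4])
keys ([553.4, -229.9], 156.0, [142.2, 25.9])
keys ([577.6, -146.6], 71.1, [143.9, 49.9])
bar ([622.6, -3.6], 65.3, [57.1, 15.6])
```

View pics/t2.png

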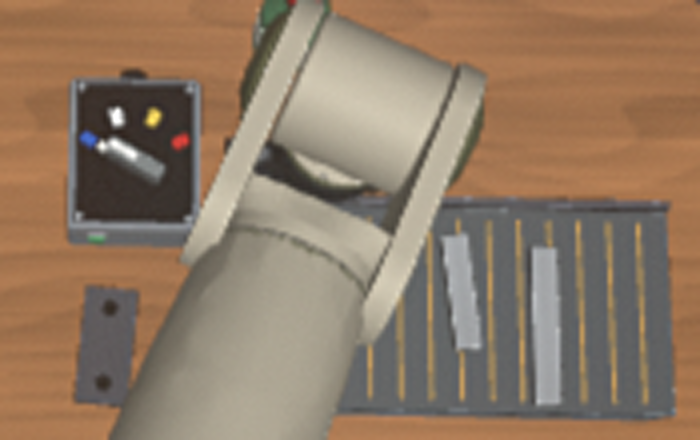

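The selector stands on blue (pointer at (92,142), on the blue dash), and the medium and long keys are unchanged at (462,292) and (545,325). I'll take the medium key first.

Request:
drive_tool --series "-0.48 1 0.2 0 0 -0.2 0.5; -0.48 1 0.2 0 0 -0.2 0.5; -0.48 1 0.2 0 0 -0.2 0.5; -0.48 1 0.2 0 0 -0.2 0.5; -0.48 1 0.2 0 0 -0.2 0.5"

```text
time_s: 12.55
eef_pos: [522.5, -248.8, 171.6]
ee_rot: [0.001, 0.999, 0.053, 0.005]
force: [-0.0, 0.2, 0.5]
grip_width: 0.496
```

Run:
```python
from h import *
go(521,-277.2,80,5.8)
p=snap('top');f=p['frame']
blob(p,(286,185,325,246),(140,)*3,(255,)*3,84,'short')
```

```text
t 12.55 pos [ 522.5 -248.8  171.6] yaw 6.1 grip 0.496 F [-0.   0.2  0.5] -> shift [-0.045  0.233  0.763] turn [ 0.004 -0.021  0.01 ]
short ([518.0, -149.0], 179.2, [58.6, 22.2])
```

Now go down to TCP 80, then in guarded steps to about 55 (tip near 74).

Request:
drive_tool --series "-0.045 0.233 0 0.004 -0.021 0 0.5; -0.045 0.233 0 0.004 -0.021 0 0.5; -0.045 0.233 0.4 0.004 -0.021 0 0.5; -0.045 0.233 0.763 0.004 -0.021 0 0.5; -0.045 0.233 0.763 0.004 -0.021 0 0.5; -0.045 0.233 0.763 0.004 -0.021 0 0.5"

```text
time_s: 13.2
eef_pos: [522.3, -275.9, 81.5]
ee_rot: [0.0, 0.999, 0.054, 0.0]
force: [-0.8, -0.4, 1.2]
grip_width: 0.504
```

Request:
drive_tool --series "0 0 0.04 0 0 0 0.5; 0 0 0.08 0 0 0 0.5; 0 0 0.12 0 0 0 0.5; 0 0 0.12 0 0 0 0.5"

```text
time_s: 13.6
eef_pos: [522.2, -275.8, 66.9]
ee_rot: [0.0, 0.999, 0.054, 0.0]
force: [-0.0, -0.1, 0.9]
grip_width: 0.498
```

Run:
```python
from h import *
go(521,-277.2,55,5.8)
s=snap('side');f=s['frame']
cv2.imwrite('pics/m1.png',cv2.cvtColor(cv2.resize(f[200:290,215:315],None,fx=6,fy=6,interpolation=cv2.INTER_CUBIC),cv2.COLOR_RGB2BGR))
```

```text
t 13.6 pos [ 522.2 -275.8   66.9] yaw 6.2 grip 0.498 F [-0.  -0.1  0.9] -> shift [-0.011  0.011  0.099] turn [ 0.    -0.001  0.015]
```

View pics/m1.png

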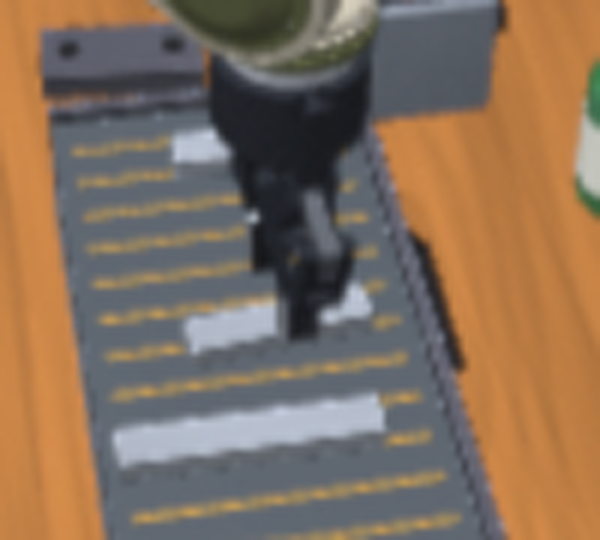

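TCP 66.9 is below the plate top with no contact, which confirms the tip offset (about 23 mm). I'll lower to 51 and grip.

Request:
drive_tool --series "-0.01 0.01 0.04 0 0 0.015 0.5; -0.01 0.01 0.08 0 0 0.015 0.5; -0.01 0.01 0.125 0 0 0.015 0.5; -0.01 0.01 0.125 0 0 0.015 0.5"

```text
time_s: 14.05
eef_pos: [520.8, -277.0, 51.1]
ee_rot: [-0.0, 0.999, 0.05, -0.0]
force: [-1.0, -1.0, -0.5]
grip_width: 0.499
```

Request:
drive_tool --series "0 0 0 0 0 0 0.35; 0 0 0 0 0 0 0.1; 0 0 0 0 0 0 0.1; 0 0 0 0 0 0 0.1; 0 0 0 0 0 0 0.1; 0 0 0 0 0 0 0.1" --newtons 60

```text
time_s: 14.65
eef_pos: [520.9, -277.0, 51.3]
ee_rot: [-0.0, 0.999, 0.051, -0.0]
force: [0.5, -0.5, 2.5]
grip_width: 0.236
```

Request:
drive_tool --series "0 0 -0.2 0 0 0 0.1; 0 0 -0.45 0 0 0.1 0.1; 0 0 -0.7 0 0 0.2 0.1; 0 0 -0.7 0 0 0.2 0.1; 0 0 -0.7 0 0 0.2 0.1"

```text
time_s: 15.15
eef_pos: [520.7, -276.9, 134.8]
ee_rot: [-0.0, 1.0, 0.001, -0.0]
force: [-0.4, 0.8, -2.9]
grip_width: 0.238
```

Request:
drive_tool --series "-0.04 -0.25 0 0 0 0 0.1; -0.08 -0.5 0 0 0 0 0.1; -0.12 -0.75 0 0 0 0 0.1; -0.16 -0.94 0 0 0 0 0.1; -0.16 -0.94 0 0 0 0 0.1"

```text
time_s: 15.65
eef_pos: [500.1, -161.3, 133.3]
ee_rot: [-0.002, 1.0, 0.002, -0.002]
force: [0.1, -0.6, -1.4]
grip_width: 0.237
```

Request:
drive_tool --series "-0.04 -0.25 0 0 0 0 0.1; -0.08 -0.5 0 0 0 0 0.1; -0.12 -0.75 0 0 0 0 0.1; -0.16 -0.94 0 0 0 0 0.1; -0.16 -0.94 0 0 0 0 0.1"

```text
time_s: 16.15
eef_pos: [479.4, -46.7, 132.6]
ee_rot: [-0.002, 1.0, 0.004, -0.003]
force: [-0.6, -0.1, -2.1]
grip_width: 0.233
```

```bash
python3 -c "
from h import *
go(424,286.8,90,2.2)"
```

```text
t 16.15 pos [479.4 -46.7 132.6] yaw 0.4 grip 0.233 F [-0.6 -0.1 -2.1] -> shift [-0.439 -2.781  0.37 ] turn [-0.009  0.013 -0.062]
```

Request:
drive_tool --series "-0.04 -0.25 0 0 0 0 0.1; -0.08 -0.5 0 0 0 0 0.1; -0.12 -0.75 0 0 0 0 0.1; -0.146 -0.927 0 0 0 0 0.1; -0.146 -0.927 0 0 0 0 0.1"

```text
time_s: 16.65
eef_pos: [460.6, 65.4, 132.4]
ee_rot: [-0.002, 1.0, 0.005, -0.004]
force: [0.2, -1.1, -2.3]
grip_width: 0.235
```

Request:
drive_tool --series "-0.04 -0.25 0 0 0 0 0.1; -0.08 -0.5 0 0 0 0 0.1; -0.12 -0.75 0 0 0 0 0.1; -0.146 -0.927 0 0 0 0 0.1; -0.146 -0.927 0 0 0 0 0.1"

```text
time_s: 17.15
eef_pos: [442.1, 177.1, 132.4]
ee_rot: [-0.002, 1.0, 0.006, -0.005]
force: [1.0, 0.6, -1.7]
grip_width: 0.236
```

Request:
drive_tool --series "-0.04 -0.25 0 0 0 0 0.1; -0.08 -0.5 0 0 0 0 0.1; -0.12 -0.75 0 0 0 0 0.1; -0.146 -0.927 0 -0.009 0.013 -0.06 0.1; -0.146 -0.927 0 -0.009 0.013 -0.06 0.1; -0.146 -0.927 0 -0.009 0.013 -0.06 0.1"

```text
time_s: 17.75
eef_pos: [423.9, 286.9, 132.5]
ee_rot: [0.0, 1.0, 0.021, -0.002]
force: [0.5, -1.3, -1.9]
grip_width: 0.239
```

```bash
python3 -c "
from h import *
go(424,286.8,25,2.2)
s=snap('side');f=s['frame']
cv2.imwrite('pics/m2.png',cv2.cvtColor(cv2.resize(f[110:210,170:290],None,fx=5,fy=5,interpolation=cv2.INTER_CUBIC),cv2.COLOR_RGB2BGR))"
```

```text
t 17.75 pos [423.9 286.9 132.5] yaw 2.3 grip 0.239 F [ 0.5 -1.3 -1.9] -> shift [0.004 0.001 0.896] turn [0.001 0.007 0.005]
```

View pics/m2.png

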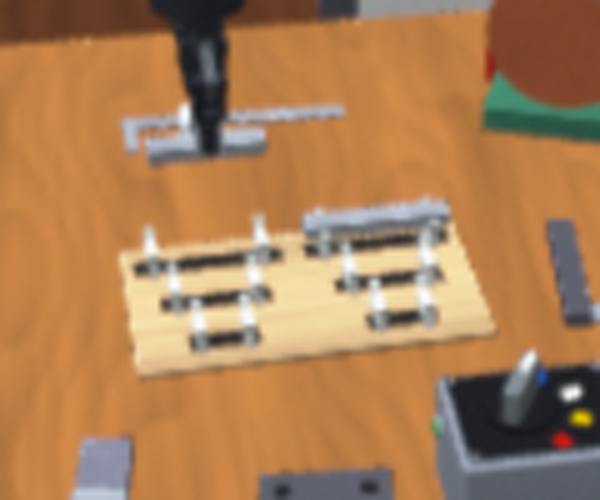

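The key is held level above the free medium place (key at crop (207,145), place at (215,298)). Lowering now.

Request:
drive_tool --series "0 0 0.3 0 0 0 0.1; 0 0 0.6 0 0 0 0.1; 0 0 0.85 0 0 0 0.1; 0 0 0.89 0 0.007 0 0.1; 0 0 0.89 0 0.007 0 0.1"

```text
time_s: 18.3
eef_pos: [424.0, 285.8, 25.9]
ee_rot: [0.0, 1.0, 0.019, -0.0]
force: [0.4, 0.7, -2.0]
grip_width: 0.235
```

Request:
drive_tool --series "0 0 0.04 0 0 0 0.1; 0 0 0.08 0 0 0 0.1; 0 0 0.12 0 0 0 0.1; 0 0 0.15 0 0 0 0.1; 0 0 0.15 0 0 0 0.1"

```text
time_s: 18.8
eef_pos: [423.9, 285.7, 7.6]
ee_rot: [0.0, 1.0, 0.019, -0.0]
force: [-0.4, -0.7, -1.9]
grip_width: 0.234
```

```bash
python3 -c "
from h import *
go(424,286.8,7,2.2)
s=snap('side');f=s['frame']
cv2.imwrite('pics/m3.png',cv2.cvtColor(cv2.resize(f[140:190,180:270],None,fx=7,fy=7,interpolation=cv2.INTER_CUBIC),cv2.COLOR_RGB2BGR))"
```

```text
t 18.8 pos [423.9 285.7   7.6] yaw 2.2 grip 0.234 F [-0.4 -0.7 -1.9] -> shift [ 0.002 -0.009  0.005] turn [0.002 0.002 0.001]
```

View pics/m3.png

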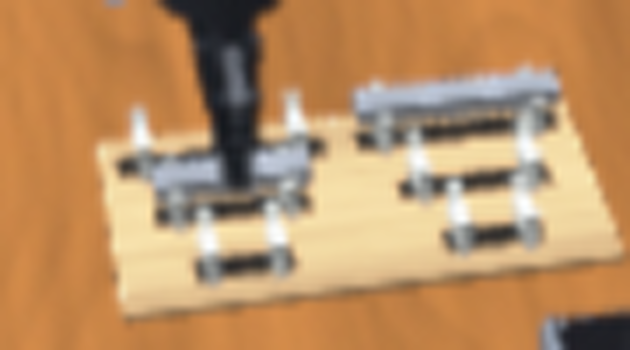

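The key lies within the saddles (crop (232,170)). I'll lower 1.5 mm, release and go back for the long key.

Request:
drive_tool --series "0 0 0.015 0 0 0 0.1; 0 0 0.015 0 0 0 0.1; 0 0 0.015 0 0 0 0.42; 0 0 0.015 0 0 0 0.42; 0 0 0.015 0 0 0 0.42; 0 0 0 0 0 0 0.42; 0 0 -0.4 0 0 0 0.42; 0 0 -0.8 0 0 0 0.42; 0 0 -1 0 0 0 0.42; 0 0 -1 0 0 0 0.42"

```text
time_s: 19.85
eef_pos: [425.6, 286.6, 131.4]
ee_rot: [-0.001, 1.0, 0.02, 0.003]
force: [-1.2, -0.1, -0.6]
grip_width: 0.422
```

Request:
drive_tool --series "0.1 0.87 0 0 0 0.095 0.5; 0.1 0.87 0 0 0 0.095 0.5; 0.1 0.87 0 0 0 0.095 0.5; 0.1 0.87 0 0 0 0.095 0.5"

```text
time_s: 20.25
eef_pos: [441.6, 181.8, 130.7]
ee_rot: [-0.001, 1.0, -0.005, 0.002]
force: [0.1, 0.7, 0.8]
grip_width: 0.499
```

Request:
drive_tool --series "0.1 0.88 0 0 0 0 0.5; 0.1 0.88 0 0 0 0 0.5; 0.1 0.88 0 0 0 0 0.5; 0.1 0.88 0 0 0 0 0.5"

```text
time_s: 20.65
eef_pos: [452.5, 76.2, 130.1]
ee_rot: [-0.001, 1.0, -0.006, 0.002]
force: [-0.8, 0.6, -1.0]
grip_width: 0.499
```

Request:
drive_tool --series "0.1 0.88 0 0 0 0 0.5; 0.1 0.88 0 0 0 0 0.5; 0.1 0.88 0 0 0 0 0.5; 0.1 0.88 0 0 0 0 0.5"

```text
time_s: 21.05
eef_pos: [463.3, -28.8, 129.6]
ee_rot: [-0.001, 1.0, -0.006, 0.002]
force: [0.1, -0.0, -0.2]
grip_width: 0.503
```

Request:
drive_tool --series "0.1 0.88 0 0 0 0 0.5; 0.1 0.88 0 0 0 0 0.5; 0.1 0.88 0 0 0 0 0.5; 0.1 0.88 0 0 0 0 0.5"

```text
time_s: 21.45
eef_pos: [474.3, -133.2, 129.0]
ee_rot: [-0.002, 1.0, -0.006, 0.001]
force: [-0.6, 1.0, 1.1]
grip_width: 0.501
```

Request:
drive_tool --series "0.1 0.88 0 0 0 0 0.5; 0.1 0.88 0 0 0 0 0.5; 0.1 0.88 0 0 0 0 0.5; 0.1 0.88 0 0 0 0 0.5"

```text
time_s: 21.85
eef_pos: [485.4, -237.2, 128.2]
ee_rot: [-0.002, 1.0, -0.005, 0.001]
force: [0.6, 0.6, -0.2]
grip_width: 0.495
```

Request:
drive_tool --series "0.1 0.88 0 0 0 0 0.5; 0.1 0.88 0 0 0 0 0.5; 0.1 0.88 0 0 0 0 0.5; 0.1 0.88 0 0 0 0 0.5"

```text
time_s: 22.25
eef_pos: [496.8, -341.0, 127.4]
ee_rot: [-0.003, 1.0, -0.005, 0.001]
force: [0.0, 1.2, 0.2]
grip_width: 0.499
```

```bash
python3 -c "
from h import *
go(494.5,-345.2,65,-0.6)
p=snap('top')
blob(p,(286,185,402,246),(140,)*3,(255,)*3,84,'short?')
blob(p,(160,215,178,262),(100,)*3,(200,200,200),40,'med')"
```

```text
t 22.25 pos [ 496.8 -341.   127.4] yaw -0.6 grip 0.499 F [0.  1.2 0.2] -> shift [-0.02   0.038  0.519] turn [-0.012 -0.003  0.001]
short? ([428.2, -444.0], 90.7, [26.9, 24.2])
short? ([437.3, -390.4], 90.7, [58.8, 43.7])
short? ([474.2, -428.9], 35.5, [76.6, 38.0])
short? ([518.0, -149.0], 179.2, [58.6, 22.2])
short? ([554.4, -389.2], 90.8, [151.8, 123.9])
med ([423.5, 288.7], 2.6, [99.4, 28.4])
```

The medium key lies well (centre within about 2 mm). Now the long one.

Request:
drive_tool --series "-0.02 0.038 0 -0.012 0 0 0.5; -0.02 0.038 0.3 -0.012 0 0 0.5; -0.02 0.038 0.52 -0.012 0 0 0.5; -0.02 0.038 0.58 -0.012 0 0 0.5; -0.02 0.038 0.635 -0.012 0 0 0.5; -0.02 0.038 0.635 -0.012 0 0 0.5; -0.02 0.038 0.635 -0.012 0 0 0.5"

```text
time_s: 23.0
eef_pos: [495.1, -344.6, 52.6]
ee_rot: [0.001, 1.0, -0.004, 0.001]
force: [-0.5, 0.0, 0.7]
grip_width: 0.495
```

Request:
drive_tool --series "0 0 0 0 0 0 0.35; 0 0 0 0 0 0 0.1; 0 0 0 0 0 0 0.1; 0 0 0 0 0 0 0.1; 0 0 0 0 0 0 0.1; 0 0 0 0 0 0 0.1" --newtons 70

```text
time_s: 23.6
eef_pos: [495.6, -345.1, 54.2]
ee_rot: [0.002, 1.0, -0.004, 0.002]
force: [-1.3, 1.1, 6.0]
grip_width: 0.228
```

Request:
drive_tool --series "0 0 -0.2 0 0 0 0.1; 0 0 -0.45 0 0 0 0.1; 0 0 -0.7 0 0 0 0.1; 0 0 -0.7 0 0 0 0.1; 0 0 -0.7 0 0 0 0.1"

```text
time_s: 24.1
eef_pos: [495.0, -344.6, 137.5]
ee_rot: [0.001, 1.0, -0.004, 0.002]
force: [0.5, 0.8, -3.3]
grip_width: 0.227
```

```bash
python3 -c "
from h import *
go(422,344.5,130,2.2)"
```

```text
t 24.1 pos [ 495.  -344.6  137.5] yaw -0.5 grip 0.227 F [ 0.5  0.8 -3.3] -> shift [-0.658 -5.737  0.044] turn [ 0.006 -0.008 -0.094]
```

Request:
drive_tool --series "-0.03 -0.25 0 0 0 0 0.1; -0.06 -0.5 0 0 0 0 0.1; -0.09 -0.75 0 0 0 0 0.1; -0.11 -0.955 0 0 0 0 0.1; -0.11 -0.955 0 0 0 0 0.1"

```text
time_s: 24.6
eef_pos: [481.8, -226.8, 135.3]
ee_rot: [-0.0, 1.0, -0.003, 0.001]
force: [0.5, -0.7, -3.8]
grip_width: 0.229
```

Request:
drive_tool --series "-0.03 -0.25 0 0 0 0 0.1; -0.06 -0.5 0 0 0 0 0.1; -0.09 -0.75 0 0 0 0 0.1; -0.11 -0.955 0 0 0 0 0.1; -0.11 -0.955 0 0 0 0 0.1"

```text
time_s: 25.1
eef_pos: [468.5, -110.0, 134.1]
ee_rot: [-0.001, 1.0, -0.002, -0.001]
force: [0.4, -0.2, -3.0]
grip_width: 0.229
```

Request:
drive_tool --series "-0.03 -0.25 0 0 0 0 0.1; -0.06 -0.5 0 0 0 0 0.1; -0.09 -0.75 0 0 0 0 0.1; -0.11 -0.955 0 0 0 0 0.1; -0.11 -0.955 0 0 0 0 0.1"

```text
time_s: 25.6
eef_pos: [455.3, 6.0, 133.4]
ee_rot: [-0.001, 1.0, -0.001, -0.002]
force: [-0.1, -0.3, -2.0]
grip_width: 0.228
```

Request:
drive_tool --series "-0.03 -0.25 0 0 0 0 0.1; -0.06 -0.5 0 0 0 0 0.1; -0.09 -0.75 0 0 0 0 0.1; -0.11 -0.955 0 0 0 0 0.1; -0.11 -0.955 0 0 0 0 0.1"

```text
time_s: 26.1
eef_pos: [442.3, 121.5, 133.0]
ee_rot: [-0.001, 1.0, 0.0, -0.002]
force: [-0.2, -1.1, -4.1]
grip_width: 0.229
```

Request:
drive_tool --series "-0.03 -0.25 0 0 0 0 0.1; -0.06 -0.5 0 0 0 0 0.1; -0.09 -0.75 0 0 0 0 0.1; -0.11 -0.955 0 0 0 0 0.1; -0.11 -0.955 0 0 0 0 0.1"

```text
time_s: 26.6
eef_pos: [429.5, 236.9, 132.7]
ee_rot: [-0.001, 1.0, 0.001, -0.002]
force: [-0.9, -0.5, -3.1]
grip_width: 0.226
```

```bash
python3 -c "
from h import *
go(422,344.5,100,2.2)"
```

```text
t 26.6 pos [429.5 236.9 132.7] yaw 0.1 grip 0.226 F [-0.9 -0.5 -3.1] -> shift [-0.06  -0.896  0.275] turn [-0.006  0.01  -0.074]
```

Request:
drive_tool --series "-0.02 -0.3 0 0 0 0 0.1; -0.04 -0.6 0 0 0 -0.07 0.1; -0.06 -0.896 0 -0.006 0.01 -0.074 0.1; -0.06 -0.896 0.2 -0.006 0.01 -0.074 0.1; -0.06 -0.896 0.275 -0.006 0.01 -0.074 0.1; -0.06 -0.896 0.275 -0.006 0.01 -0.074 0.1"

```text
time_s: 27.2
eef_pos: [422.0, 342.6, 98.3]
ee_rot: [0.001, 1.0, 0.019, -0.002]
force: [0.6, 0.2, -2.3]
grip_width: 0.228
```

```bash
python3 -c "
from h import *
go(422,344.5,30,2.2)
s=snap('side')
# key held: bright blob at underside+14
blob(s,(175,130,250,190),(120,)*3,(190,)*3,130,'heldkey?')"
```

```text
t 27.2 pos [422.  342.6  98.3] yaw 2.1 grip 0.228 F [ 0.6  0.2 -2.3] -> shift [ 0.002 -0.017  0.569] turn [ 0.004  0.007 -0.003]
```

Request:
drive_tool --series "0 -0.017 0.3 0.004 0.007 0 0.1; 0 -0.017 0.57 0.004 0.007 0 0.1; 0 -0.017 0.62 0.004 0.007 0 0.1; 0 -0.017 0.67 0.004 0.007 0 0.1; 0 -0.017 0.72 0.004 0.007 0 0.1; 0 -0.017 0.725 0.004 0.007 0 0.1"

```text
time_s: 27.85
eef_pos: [422.9, 345.0, 13.2]
ee_rot: [-0.001, 1.0, 0.018, 0.002]
force: [-0.1, -0.1, -2.9]
grip_width: 0.225
```

```bash
python3 -c "
from h import *
go(422,344.5,10,2.2)
s=snap('side');f=s['frame']
cv2.imwrite('pics/l3.png',cv2.cvtColor(cv2.resize(f[140:190,180:270],None,fx=7,fy=7,interpolation=cv2.INTER_CUBIC),cv2.COLOR_RGB2BGR))"
```

```text
t 27.85 pos [422.9 345.   13.2] yaw 2.1 grip 0.225 F [-0.1 -0.1 -2.9] -> shift [-0.008  0.004  0.027] turn [-0.003 -0.007 -0.003]
```

View pics/l3.png

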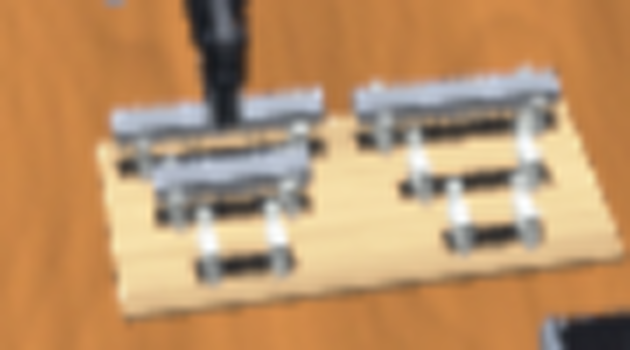

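The long key sits in its place (crop (218,115)), and the medium key is fine. I'll settle and release it, then fetch the short one.

Request:
drive_tool --series "0 0 0.015 0 0 0 0.1; 0 0 0.03 0 0 0 0.1; 0 0 0.03 0 0 0 0.1; 0 0 0.03 0 0 0 0.42; 0 0 0.03 0 0 0 0.42; 0 0 0.03 0 0 0 0.42; 0 0 0 0 0 0 0.42; 0 0 -0.4 0 0 0 0.42; 0 0 -0.8 0 0 0 0.42; 0 0 -1 0 0 0 0.42; 0 0 -1 0 0 0 0.42"

```text
time_s: 29.0
eef_pos: [424.0, 345.8, 137.4]
ee_rot: [-0.002, 1.0, 0.018, 0.005]
force: [0.5, 0.8, 0.8]
grip_width: 0.423
```

Request:
drive_tool --series "0.19 0.82 0 0 0 0.1 0.5; 0.19 0.82 0 0 0 0.1 0.5; 0.19 0.82 0 0 0 0.1 0.5; 0.19 0.82 0 0 0 0.1 0.5"

```text
time_s: 29.4
eef_pos: [450.4, 247.6, 136.6]
ee_rot: [-0.002, 1.0, -0.008, 0.004]
force: [-0.8, 0.3, -0.3]
grip_width: 0.5
```

Request:
drive_tool --series "0.16 0.82 0 0 0 0 0.5; 0.16 0.82 0 0 0 0 0.5; 0.16 0.82 0 0 0 0 0.5; 0.16 0.82 0 0 0 0 0.5"

```text
time_s: 29.8
eef_pos: [467.9, 149.3, 135.9]
ee_rot: [-0.003, 1.0, -0.008, 0.004]
force: [-0.3, 0.6, 1.0]
grip_width: 0.501
```

Request:
drive_tool --series "0.16 0.82 0 0 0 0 0.5; 0.16 0.82 0 0 0 0 0.5; 0.16 0.82 0 0 0 0 0.5; 0.16 0.82 0 0 0 0 0.5"

```text
time_s: 30.2
eef_pos: [485.5, 51.7, 135.3]
ee_rot: [-0.003, 1.0, -0.008, 0.004]
force: [-0.3, 0.5, -0.3]
grip_width: 0.503
```

```bash
python3 -c "
from h import *
go(518,-149,100,-0.8)
p=snap('top')
blob(p,(286,185,402,246),(140,)*3,(255,)*3,84,'short?')
blob(p,(145,215,178,266),(100,)*3,(200,200,200),40,'rack')"
```

```text
t 30.2 pos [485.5  51.7 135.3] yaw -0.9 grip 0.503 F [-0.3  0.5 -0.3] -> shift [0.294 1.67  0.286] turn [-0.012 -0.015 -0.003]
short? ([518.0, -149.0], 179.2, [60.3, 22.2])
rack ([423.1, 288.7], 2.6, [98.5, 28.4])
rack ([422.8, 346.3], 1.9, [135.1, 30.3])
```

Both placed keys check out, and the short one is unmoved.

Request:
drive_tool --series "0.147 0.835 0 0 0 0 0.5; 0.147 0.835 0 0 0 0 0.5; 0.147 0.835 0 0 0 0 0.5; 0.147 0.835 0 0 0 0 0.5"

```text
time_s: 30.65
eef_pos: [501.6, -46.9, 134.6]
ee_rot: [-0.003, 1.0, -0.007, 0.003]
force: [-0.6, -0.6, 0.0]
grip_width: 0.502
```

Request:
drive_tool --series "0.147 0.835 0 -0.012 -0.015 0 0.5; 0.147 0.835 0 -0.012 -0.015 0 0.5; 0.147 0.835 0 -0.012 -0.015 0 0.5; 0.147 0.835 0 -0.012 -0.015 0 0.5; 0.147 0.835 0 -0.012 -0.015 0 0.5"

```text
time_s: 31.15
eef_pos: [518.0, -145.0, 134.0]
ee_rot: [-0.0, 1.0, -0.005, -0.001]
force: [0.6, 0.8, 0.1]
grip_width: 0.497
```

```bash
python3 -c "
from h import *
go(518,-149,54,-0.8)
s=snap('side');
blob(s,(235,215,275,240),(140,)*3,(255,)*3,84,'short side')"
```

```text
t 31.15 pos [ 518. -145.  134.] yaw -0.6 grip 0.497 F [0.6 0.8 0.1] -> shift [0.001 0.034 0.667] turn [-0.002  0.002  0.007]
short side ([513.2, -150.0], 174.3, [60.6, 25.2])
```

Request:
drive_tool --series "0 0.034 0 0 0 0 0.5; 0 0.034 0.3 0 0 0 0.5; 0 0.034 0.52 0 0 0 0.5; 0 0.034 0.6 0 0 0 0.5; 0 0.034 0.675 0 0 0 0.5; 0 0.034 0.675 0 0 0 0.5; 0 0.034 0.675 0 0 0 0.5"

```text
time_s: 31.9
eef_pos: [518.5, -149.3, 54.1]
ee_rot: [0.0, 1.0, -0.005, 0.0]
force: [0.1, 0.5, -0.1]
grip_width: 0.5
```

Request:
drive_tool --series "0 0 0 0 0 0 0.35; 0 0 0 0 0 0 0.1; 0 0 0 0 0 0 0.1; 0 0 0 0 0 0 0.1; 0 0 0 0 0 0 0.1; 0 0 0 0 0 0 0.1" --newtons 60

```text
time_s: 32.5
eef_pos: [519.1, -149.6, 55.5]
ee_rot: [0.001, 1.0, -0.005, 0.001]
force: [-0.4, 1.0, 7.5]
grip_width: 0.229
```

Request:
drive_tool --series "0 0 -0.2 0 0 0 0.1; 0 0 -0.45 0 0 0 0.1; 0 0 -0.7 0 0 0 0.1; 0 0 -0.7 0 0 0 0.1; 0 0 -0.7 0 0 0 0.1"

```text
time_s: 33.0
eef_pos: [518.9, -149.5, 139.6]
ee_rot: [0.001, 1.0, -0.005, 0.002]
force: [-0.5, 0.1, -1.8]
grip_width: 0.231
```

```bash
python3 -c "
from h import *
go(425.4,228.5,130,2.2)"
```

```text
t 33.0 pos [ 518.9 -149.5  139.6] yaw -0.6 grip 0.231 F [-0.5  0.1 -1.8] -> shift [-0.812 -3.142  0.074] turn [ 0.003 -0.006 -0.098]
```

Request:
drive_tool --series "-0.05 -0.2 0 0 0 0 0.1; -0.1 -0.4 0 0 0 0 0.1; -0.15 -0.6 0 0 0 0 0.1; -0.203 -0.785 0 0 0 0 0.1; -0.203 -0.785 0 0 0 0 0.1"

```text
time_s: 33.5
eef_pos: [494.1, -52.8, 138.2]
ee_rot: [-0.0, 1.0, -0.004, 0.0]
force: [0.2, -1.1, -1.8]
grip_width: 0.228
```

Request:
drive_tool --series "-0.05 -0.2 0 0 0 0 0.1; -0.1 -0.4 0 0 0 0 0.1; -0.15 -0.6 0 0 0 0 0.1; -0.203 -0.785 0 0 0 0 0.1; -0.203 -0.785 0 0 0 0 0.1"

```text
time_s: 34.0
eef_pos: [469.6, 43.2, 137.2]
ee_rot: [-0.0, 1.0, -0.003, -0.001]
force: [0.3, -0.3, -0.9]
grip_width: 0.23
```

Request:
drive_tool --series "-0.05 -0.2 0 0 0 0 0.1; -0.1 -0.4 0 0 0 0 0.1; -0.15 -0.6 0 0 0 0 0.1; -0.203 -0.785 0 0 0 0 0.1; -0.203 -0.785 0 0 0 0 0.1"

```text
time_s: 34.5
eef_pos: [445.3, 138.4, 136.7]
ee_rot: [-0.0, 1.0, -0.002, -0.002]
force: [0.3, -0.7, -1.7]
grip_width: 0.229
```

Request:
drive_tool --series "-0.05 -0.2 0 0 0 0 0.1; -0.1 -0.4 0 0 0 0 0.1; -0.15 -0.6 0 0 0 -0.08 0.1; -0.203 -0.785 0 0 0 -0.08 0.1; -0.203 -0.785 0.2 0 0 -0.08 0.1; -0.203 -0.785 0.3 0 0 -0.08 0.1; -0.203 -0.785 0.3 0 0 -0.08 0.1"

```text
time_s: 35.2
eef_pos: [420.7, 231.5, 99.0]
ee_rot: [0.0, 1.0, 0.017, -0.003]
force: [0.4, -0.8, -1.2]
grip_width: 0.228
```

```bash
python3 -c "
from h import *
go(425.4,228.5,30,2.2)"
```

```text
t 35.2 pos [420.7 231.5  99. ] yaw 2.0 grip 0.228 F [ 0.4 -0.8 -1.2] -> shift [0.042 0.026 0.575] turn [ 0.     0.014 -0.007]
```

Request:
drive_tool --series "0.042 0.026 0 0 0.014 -0.007 0.1; 0.042 0.026 0.3 0 0.014 -0.007 0.1; 0.042 0.026 0.57 0 0.014 -0.007 0.1; 0.042 0.026 0.62 0 0.014 -0.007 0.1; 0.042 0.026 0.67 0 0.014 -0.007 0.1; 0.042 0.026 0.71 0 0.014 -0.007 0.1; 0.042 0.026 0.71 0 0.014 -0.007 0.1"

```text
time_s: 35.9
eef_pos: [425.8, 228.5, 14.5]
ee_rot: [-0.0, 1.0, 0.019, 0.001]
force: [-0.3, -0.4, -1.5]
grip_width: 0.233
```

```bash
python3 -c "
from h import *
go(425.4,228.5,11,2.2)
s=snap('side');f=s['frame']
cv2.imwrite('pics/s3.png',cv2.cvtColor(cv2.resize(f[140:190,180:270],None,fx=7,fy=7,interpolation=cv2.INTER_CUBIC),cv2.COLOR_RGB2BGR))"
```

```text
t 35.9 pos [425.8 228.5  14.5] yaw 2.2 grip 0.233 F [-0.3 -0.4 -1.5] -> shift [-0.004  0.     0.029] turn [-0.    -0.003 -0.   ]
```

View pics/s3.png

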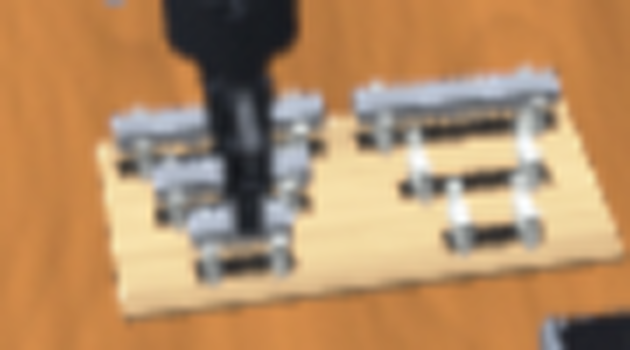

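The short key is in place (crop (243,222)). I'll settle and release it, then go to the blank.

Request:
drive_tool --series "0 0 0.015 0 0 0 0.1; 0 0 0.028 0 0 0 0.1; 0 0 0.028 0 0 0 0.1; 0 0 0.028 0 0 0 0.42; 0 0 0.028 0 0 0 0.42; 0 0 0.028 0 0 0 0.42; 0 0 0 0 0 0 0.42; 0 0 -0.4 0 0 0 0.42; 0 0 -0.8 0 0 0 0.42; 0 0 -1 0 0 0 0.42; 0 0 -1 0 0 0 0.42"

```text
time_s: 37.05
eef_pos: [427.3, 229.1, 138.2]
ee_rot: [-0.001, 1.0, 0.019, 0.004]
force: [-0.0, 0.3, 0.0]
grip_width: 0.42
```

Request:
drive_tool --series "0.24 0.89 0 0 0 0.1 0.85; 0.24 0.89 0 0 0 0.1 0.85; 0.24 0.89 0 0 0 0.1 0.85; 0.24 0.89 0 0 0 0.1 0.85"

```text
time_s: 37.45
eef_pos: [460.2, 122.3, 137.6]
ee_rot: [-0.001, 1.0, -0.007, 0.003]
force: [-0.4, 0.5, -0.4]
grip_width: 0.846
```

Request:
drive_tool --series "0.22 0.89 0 0 0 0.155 0.85; 0.22 0.89 0 0 0 0.155 0.85; 0.22 0.89 0 0 0 0.155 0.85; 0.22 0.89 0 0 0 0.155 0.85; 0.22 0.89 0 0 0 0.155 0.85"

```text
time_s: 37.95
eef_pos: [484.6, 16.9, 137.2]
ee_rot: [-0.001, 0.999, -0.045, 0.003]
force: [0.3, 0.5, 0.7]
grip_width: 0.849
```

```bash
python3 -c "
from h import *
go(479.3,12.9,30,-5.1)
p=snap('top')
blob(p,(145,215,198,266),(100,)*3,(200,200,200),40,'rack')
s=snap('side');blob(s,(215,198,258,213),(0,)*3,(120,)*3,20,'blank side')
print([ (d['rect'],d['confidence']) for d in nets.spot_in('blank_mid',s)][:2])"
```

```text
t 37.95 pos [484.6  16.9 137.2] yaw -5.2 grip 0.849 F [0.3 0.5 0.7] -> shift [-0.046  0.04   0.893] turn [-0.006 -0.012 -0.003]
rack ([424.9, 229.3], 1.2, [63.3, 33.5])
rack ([423.1, 285.7], 2.6, [98.5, 34.2])
rack ([422.8, 346.3], 1.9, [135.1, 30.3])
blank side ([476.3, 9.8], 170.1, [100.2, 49.2])
[([221.5, 205.3, 249.5, 216.5], 0.83)]
```

All three keys are in the rack, so on to the blank.

Request:
drive_tool --series "-0.046 0.04 0.2 -0.006 -0.012 0 0.85; -0.046 0.04 0.6 -0.006 -0.012 0 0.85; -0.046 0.04 0.9 -0.006 -0.012 0 0.85; -0.046 0.04 0.9 -0.006 -0.012 0 0.85"

```text
time_s: 38.5
eef_pos: [476.7, 14.1, 26.2]
ee_rot: [-0.001, 0.999, -0.044, -0.004]
force: [-0.6, -0.2, 0.5]
grip_width: 0.85
```

Request:
drive_tool --series "0 0 0.08 0 0 0 0.85; 0 0 0.16 0 0 0 0.85; 0 0 0.24 0 0 0 0.85; 0 0 0.24 0 0 0 0.85"

```text
time_s: 38.9
eef_pos: [476.2, 14.3, -3.2]
ee_rot: [-0.001, 0.999, -0.044, -0.004]
force: [0.6, -0.2, 0.5]
grip_width: 0.85
```

Request:
drive_tool --series "0 0 0.04 0 0 0 0.85; 0 0 0.08 0 0 0 0.85; 0 0 0.08 0 0 0 0.85"

```text
time_s: 39.2
eef_pos: [475.9, 14.3, -13.2]
ee_rot: [-0.001, 0.999, -0.044, -0.004]
force: [1.0, -0.2, -0.6]
grip_width: 0.851
```

```bash
python3 -c "
from h import *
go(479.3,12.9,-12,-5.1)"
```

```text
t 39.2 pos [475.9  14.3 -13.2] yaw -5.1 grip 0.851 F [ 1.  -0.2 -0.6] -> shift [ 0.029  0.009 -0.01 ] turn [-0.002  0.018  0.001]
```

Request:
drive_tool --series "0.029 0.009 -0.01 0 0.018 0 0.85; 0.029 0.009 -0.01 0 0.018 0 0.5; 0.029 0.009 -0.01 0 0.018 0 0.3; 0.029 0.009 -0.01 0 0.018 0 0.3; 0.029 0.009 -0.01 0 0.018 0 0.3; 0.029 0.009 -0.01 0 0.018 0 0.3; 0.029 0.009 -0.01 0 0.018 0 0.3" --newtons 100

```text
time_s: 39.9
eef_pos: [479.6, 12.6, -11.0]
ee_rot: [-0.0, 0.999, -0.044, 0.0]
force: [-3.7, -2.0, 12.3]
grip_width: 0.497
```

```bash
python3 -c "
from h import *
go(479.3,12.9,-12,-5.1)"
```

```text
t 39.9 pos [479.6  12.6 -11. ] yaw -5.0 grip 0.497 F [-3.7 -2.  12.3] -> shift [-0.003 -0.003  0.009] turn [-0.001 -0.001  0.002]
```

Gripped (width 42 mm). I'll lift, and meanwhile measure the plate's edges in the unobstructed first picture.

Request:
drive_tool --series "0 0 -0.1 0 0 0 0.3; 0 0 -0.3 0 0 0 0.3; 0 0 -0.6 0 0 0 0.3; 0 0 -1 0 0 0 0.3; 0 0 -1 0 0 0 0.3; 0 0 -1 0 0 0 0.3"

```text
time_s: 40.5
eef_pos: [479.0, 12.7, 109.0]
ee_rot: [-0.0, 0.999, -0.044, 0.0]
force: [-0.3, 0.2, -9.3]
grip_width: 0.495
```

Run:
```python
from h import *
go(516,-279,110,-5.1)
p=snap('top');f=cv2.imread('pics/top0.png')
a=f[180:200,335:340].mean(1).mean(1);b=f[236:250,372:380].mean(1).mean(1);c=f[214:218,280:300].mean(0).mean(1);d=f[214:218,385:405].mean(0).mean(1)
for n,v,o in(('back rows',a,180),('front rows',b,236),('left cols',c,280),('right cols',d,385)): print(n,o,v.astype(int))
# brass lines: yellowish pixels on plate
hsv=cv2.cvtColor(f,cv2.COLOR_BGR2HSV);m=(hsv[...,1]>60)[188:240,288:397];cols=m.sum(0);rows=m.sum(1)
print(cols,rows)
```

```text
t 40.5 pos [479.   12.7 109. ] yaw -5.0 grip 0.495 F [-0.3  0.2 -9.3] -> shift [ 0.52   2.394 -0.009] turn [-0.001 -0.001  0.002]
back rows 180 [121 130 124 123 123 119 113 114 114 109  99  67  94 103 106 109 110 109
 111 111]
front rows 236 [107 107 107 107 105 101 100  98 100 122 124 124 128 128]
left cols 280 [119 120 119 119 118 118 118 119 118  74  95  94  97 103 103 103 103 100
 104 135]
right cols 385 [101 100 100  99 109 134 105  99 100 100 100 100 106 119 121 120 120 121
 120 120]
[52 52  3  3  2  0  0  0  0  0  0 45 44  1  1  1  0  0  0 27  1  1  1  0
  0  0 45 40  1  1  1  1  1  1 47  1  1  1  1  1  1 33 39  0  1  1  1  1
  1 46 12  1  1  1  1  1  4 13  1  1  2  2  2  4 43 20  2  2  1  1  1 22
 41  8  2  2  2  2  5  9  2  2  2  2  2  2 20 41 12  2  2  2  2  6 32 28
  2  2  2  2  2 18 35 16  2  2  2  3  4] [92 51  6  2  2  3  7 16 20 20 19 18 19 19 19 19 18 16 17 18 17 17 17 17
 16 16 17 15 15 15 16 17 17 16 17 18 18 17 17 17 19 19 20 20 20 20 20 20
 18 19 19 14]
```

Run:
```python
from h import *
p=snap('top')
for n,q in dict(right=(397.2,216),brassmid=(344.8,216),left=(293,216),back=(337,192),front=(376,240.7)).items(): print(n,at(p,*q,70).round(1))
```

```text
right [ 513.8 -453.3   70. ]
brassmid [ 511.5 -279.3   70. ]
left [ 509.3 -107.8   70. ]
back [ 592.  -255.6   70. ]
front [ 431.4 -379.3   70. ]
```

Request:
drive_tool --series "0 0 -0.05 0 0 -0.25 0.3; 0 0 -0.1 0 0 -0.5 0.3; 0 0 -0.1 0 0 -0.7 0.3; 0 0 -0.1 0 0 -0.824 0.3; 0 0 -0.1 0 0 -0.824 0.3"

```text
time_s: 41.1
eef_pos: [477.2, 13.0, 117.7]
ee_rot: [-0.002, 0.987, 0.161, -0.003]
force: [-0.4, 0.7, -8.3]
grip_width: 0.496
```

Request:
drive_tool --series "0 0 0 0 0 -0.25 0.3; 0 0 0 0 0 -0.5 0.3; 0 0 0 0 0 -0.7 0.3; 0 0 0 0 0 -0.824 0.3; 0 0 0 0 0 -0.824 0.3"

```text
time_s: 41.6
eef_pos: [476.5, 13.2, 116.6]
ee_rot: [-0.003, 0.933, 0.359, -0.004]
force: [0.2, 0.2, -7.7]
grip_width: 0.491
```

Request:
drive_tool --series "0 0 0 0 0 -0.25 0.3; 0 0 0 0 0 -0.5 0.3; 0 0 0 0 0 -0.7 0.3; 0 0 0 0 0 -0.824 0.3; 0 0 0 0 0 -0.824 0.3"

```text
time_s: 42.1
eef_pos: [476.2, 13.2, 115.9]
ee_rot: [-0.004, 0.841, 0.542, -0.004]
force: [-0.4, 0.9, -8.0]
grip_width: 0.492
```

Request:
drive_tool --series "0 0 0 0 0 -0.25 0.3; 0 0 0 0 0 -0.5 0.3; 0 0 0 0 0 -0.7 0.3; 0 0 0 0 0 -0.824 0.3; 0 0 0 0 0 -0.824 0.3"

```text
time_s: 42.6
eef_pos: [475.9, 13.3, 115.6]
ee_rot: [-0.005, 0.713, 0.701, -0.003]
force: [-0.8, -0.3, -7.6]
grip_width: 0.497
```

```bash
python3 -c "
from h import *
go(513,-280,115,89.4)"
```

```text
t 42.6 pos [475.9  13.3 115.6] yaw 89.0 grip 0.497 F [-0.8 -0.3 -7.6] -> shift [-2.438  0.35  -0.006] turn [-0.023 -0.006 -0.013]
```

Request:
drive_tool --series "-0.2 0.03 0 0 0 0 0.3; -0.4 0.06 0 0 0 0 0.3; -0.6 0.09 0 0 0 0 0.3; -0.81 0.115 0 0 0 0 0.3; -0.81 0.115 0 0 0 0 0.3"

```text
time_s: 43.1
eef_pos: [488.4, -86.7, 114.9]
ee_rot: [-0.005, 0.715, 0.699, -0.003]
force: [0.0, 0.1, -8.1]
grip_width: 0.497
```

Request:
drive_tool --series "-0.2 0.03 0 0 0 0 0.3; -0.4 0.06 0 0 0 0 0.3; -0.6 0.09 0 0 0 0 0.3; -0.81 0.115 0 0 0 0 0.3; -0.81 0.115 0 0 0 0 0.3"

```text
time_s: 43.6
eef_pos: [499.9, -186.5, 114.1]
ee_rot: [-0.004, 0.718, 0.696, -0.003]
force: [-0.3, 1.5, -7.5]
grip_width: 0.497
```

Request:
drive_tool --series "-0.2 0.03 0 0 0 0 0.3; -0.4 0.06 0 0 0 0 0.3; -0.6 0.09 0 0 0 0 0.3; -0.81 0.115 0 -0.023 0 -0.01 0.3; -0.81 0.115 0 -0.023 0 -0.01 0.3; -0.81 0.115 0 -0.023 0 -0.01 0.3"

```text
time_s: 44.2
eef_pos: [510.6, -283.3, 113.3]
ee_rot: [-0.001, 0.717, 0.697, 0.001]
force: [0.6, 0.3, -7.7]
grip_width: 0.495
```

```bash
python3 -c "
from h import *
go(513,-280,63,89.4)
s=snap('side');f=s['frame']
cv2.imwrite('pics/b1.png',cv2.cvtColor(cv2.resize(f[160:330,200:340],None,fx=3.5,fy=3.5,interpolation=cv2.INTER_CUBIC),cv2.COLOR_RGB2BGR))"
```

```text
t 44.2 pos [ 510.6 -283.3  113.3] yaw 88.4 grip 0.495 F [ 0.6  0.3 -7.7] -> shift [0.027 0.019 0.419] turn [-0.001 -0.005 -0.034]
```

View pics/b1.png

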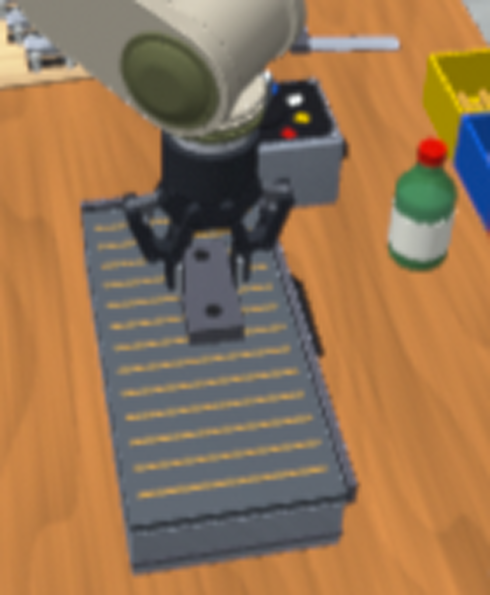

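The blank is held level, lengthways over the middle of the plate (crop (213,290)). Lowering.

Request:
drive_tool --series "0.027 0.019 0.2 0 -0.005 -0.03 0.3; 0.027 0.019 0.36 0 -0.005 -0.03 0.3; 0.027 0.019 0.4 0 -0.005 -0.03 0.3; 0.027 0.019 0.42 0 -0.005 -0.03 0.3; 0.027 0.019 0.44 0 -0.005 -0.03 0.3; 0.027 0.019 0.44 0 -0.005 -0.03 0.3"

```text
time_s: 44.85
eef_pos: [513.4, -279.7, 61.3]
ee_rot: [0.0, 0.711, 0.703, -0.0]
force: [-0.2, 0.0, -7.3]
grip_width: 0.497
```

```bash
python3 -c "
from h import *
go(513,-280,58,89.4)"
```

```text
t 44.85 pos [ 513.4 -279.7   61.3] yaw 89.4 grip 0.497 F [-0.2  0.  -7.3] -> shift [-0.003 -0.003  0.027] turn [ 0.001  0.002 -0.002]
```

Not yet in contact; a few more millimetres, then release.

Request:
drive_tool --series "0 0 0.01 0 0 0 0.3; 0 0 0.02 0 0 0 0.3; 0 0 0.028 0 0 0 0.3; 0 0 0.028 0 0 0 0.3"

```text
time_s: 45.25
eef_pos: [513.6, -279.9, 59.2]
ee_rot: [0.001, 0.711, 0.703, -0.0]
force: [-2.9, 3.0, 4.9]
grip_width: 0.496
```

Request:
drive_tool --series "0 0 0 0 0 0 0.6; 0 0 0 0 0 0 0.8; 0 0 0 0 0 0 0.8; 0 0 0 0 0 0 0.8; 0 0 -0.3 0 0 0 0.8; 0 0 -0.7 0 0 0 0.8; 0 0 -1 0 0 0 0.8; 0 0 -1 0 0 0 0.8"

```text
time_s: 46.05
eef_pos: [515.2, -281.1, 184.6]
ee_rot: [0.006, 0.711, 0.703, 0.0]
force: [0.8, 0.5, 0.9]
grip_width: 0.798
```

```bash
python3 -c "
from h import *
go(619.5,-8,190,60)"
```

```text
t 46.05 pos [ 515.2 -281.1  184.6] yaw 89.4 grip 0.798 F [0.8 0.5 0.9] -> shift [ 2.285  0.844 -0.055] turn [0.021 0.011 1.025]
```

Request:
drive_tool --series "0.76 0.28 0 0 0 0 0.6; 0.76 0.28 0 0 0 0 0.6; 0.76 0.28 0 0 0 0 0.6; 0.76 0.28 0 0 0 0 0.6"

```text
time_s: 46.45
eef_pos: [549.9, -189.7, 183.5]
ee_rot: [0.006, 0.71, 0.704, 0.0]
force: [0.5, -0.6, 0.1]
grip_width: 0.597
```

Request:
drive_tool --series "0.76 0.28 0 0 0 0 0.6; 0.76 0.28 0 0 0 0 0.6; 0.76 0.28 0 0 0 0 0.6; 0.76 0.28 0 0 0 0 0.6"

```text
time_s: 46.85
eef_pos: [584.2, -99.3, 182.5]
ee_rot: [0.005, 0.71, 0.704, -0.0]
force: [0.4, 0.1, 0.2]
grip_width: 0.598
```

Request:
drive_tool --series "0.76 0.28 0 0 0 0.5 0.6; 0.76 0.28 0 0.02 0.01 0.98 0.6; 0.76 0.28 0 0.02 0.01 0.98 0.6; 0.76 0.28 0 0.02 0.01 0.98 0.6; 0.76 0.28 0 0.02 0.01 0.98 0.6"

```text
time_s: 47.35
eef_pos: [618.5, -10.2, 181.5]
ee_rot: [-0.0, 0.86, 0.51, -0.001]
force: [0.4, 0.5, -1.3]
grip_width: 0.596
```

```bash
python3 -c "
from h import *
go(619.2,-7.5,93,60)
p=snap('top')
blob(p,(286,185,402,246),(0,)*3,(97,93,95),90,'blank')
blob(p,(145,215,198,266),(100,)*3,(200,200,200),40,'rack')
blob(p,(250,165,278,192),(110,)*3,(255,)*3,127,'bar')
"
```

```text
t 47.35 pos [618.5 -10.2 181.5] yaw 61.3 grip 0.596 F [ 0.4  0.5 -1.3] -> shift [ 0.024 -0.005  0.737] turn [-0.002  0.004  0.044]
blank ([422.5, -336.5], 89.6, [70.3, 5.4])
blank ([514.8, -280.9], 90.8, [106.7, 51.8])
blank ([591.4, -401.4], 90.8, [91.1, 10.1])
blank ([591.9, -274.6], 89.7, [147.9, 8.8])
blank ([595.6, -163.9], 114.3, [161.3, 51.2])
rack ([424.5, 227.2], 1.2, [64.0, 37.8])
rack ([423.5, 285.4], 2.6, [99.4, 35.1])
rack ([428.6, 347.0], 2.3, [146.9, 31.9])
bar ([612.3, -7.7], 90.8, [89.6, 64.9])
bar ([659.5, -19.5], 90.8, [65.6, 17.5])
```

The blank lies at (515,-281), lengthways. Now grip the selector and turn it 80° clockwise to yellow.

Request:
drive_tool --series "0.024 -0.005 0.3 0 0 0.04 0.6; 0.024 -0.005 0.6 0 0 0.04 0.6; 0.024 -0.005 0.735 0 0 0.04 0.6; 0.024 -0.005 0.735 0 0 0.04 0.6; 0.024 -0.005 0.735 0 0 0.04 0.3; 0.024 -0.005 0.735 0 0 0.04 0.1; 0.024 -0.005 0.735 0 0 0.04 0.05; 0.024 -0.005 0.735 0 0 0.04 0.05; 0.024 -0.005 0.735 0 0 0.04 0.05; 0.024 -0.005 0.735 0 0 0.04 0.05" --newtons 60

```text
time_s: 48.4
eef_pos: [619.1, -7.5, 95.3]
ee_rot: [0.0, 0.865, 0.502, -0.001]
force: [-6.3, 0.5, 7.3]
grip_width: 0.137
```

```bash
python3 -c "
from h import *
go(619.2,-7.5,93.5,-20)"
```

```text
t 48.4 pos [619.1  -7.5  95.3] yaw 60.2 grip 0.137 F [-6.3  0.5  7.3] -> shift [0.    0.001 0.015] turn [2.000e-03 3.000e-03 2.801e+00]
```

Request:
drive_tool --series "0 0 0 0 0 0.25 0.05; 0 0 0 0 0 0.5 0.05; 0 0 0 0 0 0.75 0.05; 0 0 0 0 0 0.94 0.05; 0 0 0 0 0 0.94 0.05"

```text
time_s: 48.9
eef_pos: [619.2, -7.8, 95.4]
ee_rot: [0.001, 0.958, 0.286, -0.001]
force: [1.0, -0.5, -4.7]
grip_width: 0.136
```

Request:
drive_tool --series "0 0 0 0 0 0.25 0.05; 0 0 0 0 0 0.5 0.05; 0 0 0 0 0 0.75 0.05; 0 0 0 0 0 0.94 0.05; 0 0 0 0 0 0.94 0.05"

```text
time_s: 49.4
eef_pos: [619.3, -8.0, 95.4]
ee_rot: [0.001, 0.998, 0.056, -0.0]
force: [1.4, -1.6, -6.2]
grip_width: 0.136
```

Request:
drive_tool --series "0 0 0 0 0 0.25 0.05; 0 0 0 0 0 0.5 0.05; 0 0 0 0 0 0.75 0.05; 0 0 0 0 0 0.94 0.05; 0 0 0 0 0 0.94 0.05; 0 0 0 0 0 0.94 0.05"

```text
time_s: 50.0
eef_pos: [619.3, -8.4, 95.4]
ee_rot: [0.001, 0.984, -0.176, -0.0]
force: [1.3, -3.4, -6.1]
grip_width: 0.137
```

```bash
python3 -c "
from h import *
go(619.2,-7.5,93.5,-20)"
```

```text
t 50.0 pos [619.3  -8.4  95.4] yaw -20.2 grip 0.137 F [ 1.3 -3.4 -6.1] -> shift [-0.003 -0.007  0.016] turn [ 0.005 -0.001 -0.008]
```

Request:
drive_tool --series "0 0 0 0 0 0 0.3; 0 0 0 0 0 0 0.5; 0 0 0 0 0 0 0.5; 0 0 0 0 0 0 0.5; 0 0 -0.3 0 0 0 0.5; 0 0 -0.7 0 0 0 0.5; 0 0 -1 0 0 0 0.5; 0 0 -1 0 0 0 0.5"

```text
time_s: 50.8
eef_pos: [621.2, -8.2, 221.4]
ee_rot: [0.001, 0.985, -0.175, 0.005]
force: [-0.7, -0.3, 0.2]
grip_width: 0.498
```

Request:
drive_tool --series "-1 0.5 0 0 0 0 0.5; -1 0.5 0 0 0 0 0.5; -1 0.5 0 0 0 0 0.5; -1 0.5 0 0 0 0 0.5; -1 0.5 0 0 0 0 0.5"

```text
time_s: 51.3
eef_pos: [487.9, -23.2, 220.3]
ee_rot: [0.001, 0.985, -0.175, 0.005]
force: [0.4, -0.1, 0.6]
grip_width: 0.493
```

Request:
drive_tool --series "-1 0 0 0 0 0 0.5; -1 0 0 0 0 0 0.5; -1 0 0 0 0 0 0.5; -1 0 0 0 0 0 0.5; -1 0 0 0 0 0 0.5"

```text
time_s: 51.8
eef_pos: [376.5, 18.1, 219.1]
ee_rot: [0.001, 0.985, -0.175, 0.006]
force: [0.4, 0.1, 0.0]
grip_width: 0.502
```

```bash
python3 -c "
from h import *
go(400,-50,200,-20)
p=snap('top');f=p['frame']
blob(p,(145,175,198,266),(130,)*3,(200,200,200),40,'rack')
blob(p,(250,165,278,192),(110,)*3,(255,)*3,127,'bar')
blob(p,(320,195,375,235),(0,)*3,(97,93,95),90,'blank')
cv2.imwrite('pics/end.png',cv2.cvtColor(cv2.resize(f[130:270,140:405],None,fx=3,fy=3,interpolation=cv2.INTER_CUBIC),cv2.COLOR_RGB2BGR))"
```

```text
t 51.8 pos [376.5  18.1 219.1] yaw -20.2 grip 0.502 F [0.4 0.1 0. ] -> shift [0.377 0.465 0.164] turn [ 0.001 -0.024 -0.006]
rack ([426.1, 229.3], 1.2, [60.9, 33.5])
rack ([424.7, 287.5], 2.6, [95.3, 30.9])
rack ([423.1, 346.3], 2.3, [134.4, 29.4])
rack ([571.5, 352.9], 3.0, [132.7, 29.9])
bar ([622.4, -8.4], 159.9, [52.9, 12.3])
blank ([514.8, -280.5], 90.8, [105.8, 50.2])
```

View pics/end.png

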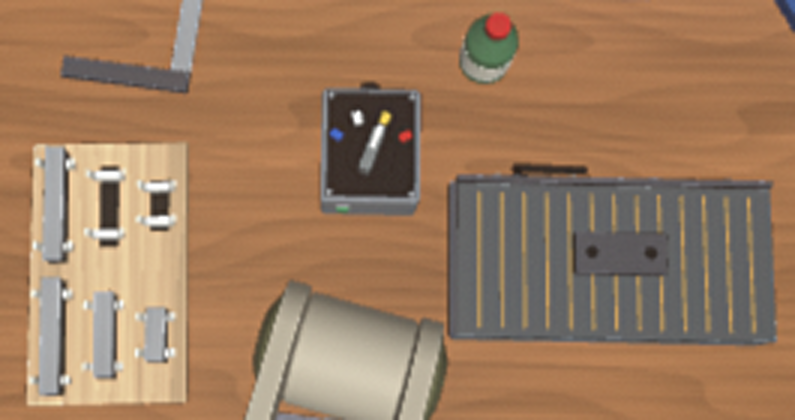

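Everything is as required: keys at (52,335), (105,335) and (157,335), the blank in the middle of the plate at (620,253), and the selector pointing to the yellow dash (bar at -20°). I'll hand it in.

```bash
python3 -c "
from rig import ctrl
print(ctrl.finish_job())"
```

```text
the job is handed in; nothing more can be done
None
```

The job is done and handed in at about 52 s on the robot's clock. I turned the selector from red to blue and laid the three keys that were present (one short, one medium, one long) in the near places of their rows. Then I laid the blank lengthways in the middle of the plate and turned the selector to yellow.

**Last checks, from the top camera:**
- **Keys:** each centre lies within about 3 mm of its nest point and within about 1° of the rack direction.
- **Blank:** its centre is at about (515, -280) mm, against an estimated plate middle of (513, -280), and it lies lengthways within about 1.5°.
- **Selector:** the bar is at about -20°, which is the yellow mark.
- **Other objects:** the finished key, steel square and oil bottle look undisturbed. I made no last check on the mallet and caliper, which are outside the last picture, but the arm did not go near them.
- **Robot:** it is clear of everything, with near-zero force readings.

**What disagreed on the way:** the fingertips sit about 11–23 mm behind the reported TCP, depending on the opening. Because of that, the first try at the selector closed above the bar and pressed on it with about 7 N, without harm. I allowed for the offset in every grasp after that.

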